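Riddle the gravel for the mushroom house

ROBOT

A 6-joint arm with a two-finger parallel gripper is mounted at the origin on the work surface. World frame = base frame: x ahead of the robot, y to its left, z up, the work surface at z = 0. Lengths are in m, angles in rad, forces in N, time in s.
With the tool pointing down it reaches from about 0.3 to 0.95 m from the base axis. Payload 3.1 kg.
Tool frame: the origin (TCP) lies at the very end of the fingers, on their centre line; the grasp point (between the pads) lies 19 mm behind it (r.pinch_z is the distance from the TCP to the grasp point, in m); y points along the fingers, x is the direction in which the jaws open and shut, and the axes are right-handed (so a half turn about y gives the same grasp; the last joint's range is limited). The gripper opens to 85 mm and grips with 20 to 120 N. Pads are 22 mm wide; open, the fingers measure 114 mm over their backs; the gripper's body (76 mm by 85 mm) begins 54 mm behind the grasp point. The pads swing forward as they close: fully open they stand 13 mm farther back than shut.
Start: joints at [1.192, 0.308, 1.634, -0, 1.2, -0.07], TCP at [0.19, 0.595, 0.231] pointing down, gripper open.
Joint ranges: [-3.06, 3.06], [-0.79, 1.96], [0.05, 2.63], [-1.19, 4.34], [0.05, 2.64], [-2.94, 2.94]. Speed limits (rad/s): [2.79, 2.79, 3.14, 3.14, 3.14, 3.14].

INTERFACE

Orientations are given as a unit quaternion [x, y, z, w].
In Python, from plant import monitor, viewer, order, r gives the robot as it stands.
- The arm moves only by the tool apply_moves, never from a script. Its argument "steps" is one flat list of numbers, 4 for each row, row after row: the shift along the tool's x, y, z in m, then the turn about the tool's y in rad. A call has exactly 5 rows; each row shifts and turns the commanded pose from where the row before left it, along the tool's axes as they then stand; what a row does not reach is not made up. A row lasts 1/12 s, in which the tool goes at most 41.7 mm and 7.16 degrees, less where a joint would pass 70% of its speed; a pose out of reach is approached as far as the arm can. A call with a gripper value outside its range is refused whole. "fingers" is the closure, from -1 (fully open) to 1 (shut), set as the call begins (left out, the last holds). The fingers move at their own pace and stop on an object; "grip_force" is the grip in N (left out, the last holds). Time passes only in rows, so rows that do not move let the fingers close, or fill a call up. It gives the time, the measured TCP pose, the force and the opening at its end, in the units of the state.
- monitor.sense(): the state, without advancing time (a new reading comes with each control period).
- viewer.get_image(name): name is "scene" or "side" or "wrist"; returns a dict with "img" (400x640x3 uint8, red, green, blue), "z_map" (400x640 float32, m along the optical axis (not along the pixel's ray), 0 where there is no reading), "fx", "fy", "cx", "cy" (pixels), "position" and "attitude" of the camera in the world; the wrist camera has in their place "mount" (4x4, takes a point from camera to tool coordinates, whose origin is the TCP and whose axes are the tool frame's). Camera axes: x right, y down, z forward; pixel columns grow to the right and rows downward; lengths in m; the calibration is good to about 2 mm. A picture is of the moment at which its call begins: read the wrist's pose just before it.
- order.finish_job(): hands the job in, once; it reports no verdict.
The state is a dict: "t": time; "q": joint angles; "qd": joint speeds; "tau": joint torques, N m; "tool_pos": TCP position; "eef_rot": TCP orientation; "wrist_force": force on the tool from outside, world axes, zero at the start; "wrist_torque": the same for the moment, N m; "opening": finger opening in m.
Only numpy, scipy, OpenCV 4.12 (cv2) and the standard library are available. Lean on these libraries where they do the work, as an engineer would, in place of code of your own. Each camera call takes 0.05 s, during which the arm holds its last target.

TASK

Pick up the loaded sieve by its grip bar and shake it over the shallow pan until all five small stones have dropped into the pan and only the three large ones are left in the sieve. Then tip the three large stones over the spout into the deep bin, and stand the empty sieve upright on the open bench again. Leave the sprayer, jar, collar and brush where they are.

Things in the scene. Friction and masses are not known exactly. Their poses are not given: they have to be found in the camera images.
- sieve_grip (a point): Centre of the loose sieve's wooden grip bar, 126 mm above its underside and straight above the slotted plate's centre. The bar runs along x: 142 mm long, 14 mm wide in y, 18 mm high, on thin straps at its ends, 80 mm of room below. z up; the spout is towards +y. The sieve weighs about 0.4 kg plus 0.41 kg of stones, centred under the bar.
- sieve_mesh (a point): Centre of the slotted plate's upper face, 30 mm above the sieve's underside; axes as sieve_grip. Plate 124 mm in x, 120 in y, open below, with two slots along x, 110 x 26 mm, at y = -25 and +25; the small stones lie on the flat strips between. Stones stay put if carried level and smoothly; they slide if shaken in y (quick 40 mm strokes, over 3 m/s2) or tilted over 17 degrees.
- sieve_spout (a point): Middle of the spout edge, the sieve's one low side: 95 mm in y from the plate's centre and 14 mm above it; axes as sieve_grip. A smooth ramp rises to it at 22 degrees from y = 60 mm; tipped 45 to 60 degrees towards +y, the large stones slide out over it. The other sides are boards 75 mm high from the underside: outside x = -68 and +68 mm, y = -66 mm.
- pan: Shallow square sheet-metal pan, 240 x 240 mm, 45 mm high, walls and floor 4 mm, open on top, fixed to the bench. Origin: centre of its underside on the bench, z up, sides along x and y. The small stones go here. May stand on the robot's left or right.
- bin: Deep square sheet-metal bin, 220 x 220 mm, 100 mm high, walls and floor 4 mm, open on top, fixed to the bench. Origin: centre of its underside on the bench, z up, sides along x and y. The large stones go here. It stands on the other side from the pan.
- large1_c (a point): Centre of a large grey stone, 48 mm across and 38 mm high, 120 g, lying in the sieve at the start; too big for the slots.
- large2_c (a point): Centre of a large grey stone, 48 mm across and 38 mm high, 120 g, lying in the sieve at the start; too big for the slots.
- large3_c (a point): Centre of a large grey stone, 48 mm across and 38 mm high, 120 g, lying in the sieve at the start; too big for the slots.
- small1_c (a point): Centre of a small grey stone, 18 mm across and 13 mm high, 10 g, lying on a flat strip of the sieve's plate at the start; it drops through a slot once it slides over one.
- small2_c (a point): Centre of a small grey stone, 18 mm across and 13 mm high, 10 g, lying on a flat strip of the sieve's plate at the start; it drops through a slot once it slides over one.
- small3_c (a point): Centre of a small grey stone, 18 mm across and 13 mm high, 10 g, lying on a flat strip of the sieve's plate at the start; it drops through a slot once it slides over one.
- small4_c (a point): Centre of a small grey stone, 18 mm across and 13 mm high, 10 g, lying on a flat strip of the sieve's plate at the start; it drops through a slot once it slides over one.
- small5_c (a point): Centre of a small grey stone, 18 mm across and 13 mm high, 10 g, lying on a flat strip of the sieve's plate at the start; it drops through a slot once it slides over one.
- sprayer: Bystander: pump sprayer, 92 mm across, 193 mm high, standing beyond the sieve. Origin: centre of its underside.
- jar: Bystander: glass jar, 60 mm across, 85 mm high, standing beyond the sieve. Origin: centre of its underside.
- collar: Bystander: plastic bag collar, a ring 44 mm across and 22 mm high, lying beyond the container on the robot's left. Origin: centre of its underside.
- brush: Bystander: hand brush 200 mm long, 42 mm wide, 20 mm high, lying just beyond the sieve. Origin: mid-length, on its underside; long axis x.
There are look-alikes about, which are no part of the job. What is shaped like the part that bears large1_c but turquoise is not meant.

How it is judged:
By the outcome, as a careful person would: the job done as asked, in the order asked, and still so for the second after the job is handed in, with the robot touching nothing.
It also fails if it takes over 66 s, if anything falls off the work surface, if the arm or the gripper's body presses on something with over 40 N, if the wrist force passes 120 N, or if a joint passes its speed limit or range.

## Working session

There is one attempt and no reset: what is moved stays moved. The work goes in short steps, Python scripts to look and compute and a tool call to move; the robot and the scene stay as the last step left them, time stands still between calls to the robot, and variables do not carry over. Pictures are saved under pics/ and viewed, and the job is handed in when it is done.

Besides the shell and the picture viewer there is one more tool, called after "Emit:" as name(argument=value, ...), one argument or row to a line, values as JSON. apply_moves: Moves the arm, as the interface text tells. Its arguments: {"type":"object","properties":{"steps":{"type":"array","items":{"type":"number"}},"fingers":{"type":"number"},"grip_force":{"type":"number"}},"required":["steps"]}

```bash
ls; mkdir -p pics; cat > h.py <<'E'
import numpy as np,cv2
from plant import monitor,viewer,order,r
from scipy.spatial.transform import Rotation as R
def snap(n,f):
    s=monitor.sense(); d=viewer.get_image(n)
    cv2.imwrite('pics/'+f+'.png',d['img'][:,:,::-1]); 
    np.savez('/tmp/'+f+'.npz',**d,tp=s['tool_pos'],er=s['eef_rot'])
    return d
def pose(d):
    if 'mount' in d:
        T=np.eye(4);T[:3,:3]=R.from_quat(d['er']).as_matrix();T[:3,3]=d['tp'];return T@d['mount']
    T=np.eye(4);a=np.array(d['attitude'])
    T[:3,:3]=R.from_quat(a).as_matrix() if a.shape==(4,) else a
    T[:3,3]=d['position'];return T
def cloud(d):
    z=d['z_map'];v,u=np.mgrid[0:z.shape[0],0:z.shape[1]]
    P=np.stack([(u-d['cx'])*z/d['fx'],(v-d['cy'])*z/d['fy'],z],-1)
    T=pose(d);W=P@T[:3,:3].T+T[:3,3];W[z==0]=np.nan;return W
def load(f): return dict(np.load('/tmp/'+f+'.npz',allow_pickle=True))
E
python3 - <<'E'
from h import *
print(monitor.sense())
for n in ['scene','side','wrist']:
    d=snap(n,n+'0'); print(n,{k:v for k,v in d.items() if k not in('img','z_map')})
E
```

```text
pics
{'t': 0.0, 'q': array([ 1.19231975e+00,  3.09027344e-01,  1.63522928e+00, -2.88891258e-05,
        1.19970888e+00, -6.96821175e-02]), 'qd': array([ 8.08669147e-05, -2.64710094e-03, -1.55815597e-04, -1.11913959e-03,
        3.27698778e-04,  1.13619722e-04]), 'tau': array([ 1.11300400e-03, -4.15262139e+01, -2.76663494e+01,  4.12262489e-05,
        1.01788968e-02, -2.33834942e-05]), 'tool_pos': array([0.18965286, 0.59463917, 0.23001283]), 'eef_rot': array([ 0.57139649,  0.41645751, -0.41786778, -0.57048726]), 'wrist_force': array([-0.41645927,  0.30320209,  1.1600422 ]), 'wrist_torque': array([-0.00956675, -0.05692853, -0.00300944]), 'opening': 0.08512548890064739}
scene {'fx': 392.9609851903938, 'fy': 392.9609851903938, 'cx': 324.11248933820985, 'cy': 199.40628319619475, 'position': array([ 1.18279814, -0.37012663,  1.01417865]), 'attitude': array([ 0.82994279,  0.45430662, -0.16315756, -0.27960698])}
side {'fx': 519.4435328706468, 'fy': 519.4435328706468, 'cx': 318.37302428612463, 'cy': 192.15236438816348, 'position': array([0.5191756 , 0.76938641, 1.00997471]), 'attitude': array([-0.01664224,  0.93782159, -0.3466086 ,  0.00872823])}
wrist {'fx': 277.0317450485128, 'fy': 277.0317450485128, 'cx': 326.45926613676227, 'cy': 199.19072424808832, 'mount': array([[ 9.99998964e-01,  1.43660284e-03,  9.47998742e-05,
        -8.15505465e-05],
       [ 3.08436326e-04, -2.78084272e-01,  9.60556632e-01,
        -1.42785160e-01],
       [ 1.40630074e-03, -9.60555607e-01, -2.78084427e-01,
         7.11964907e-02],
       [ 0.00000000e+00,  0.00000000e+00,  0.00000000e+00,
         1.00000000e+00]])}
```

View images.

View pics/scene0.png

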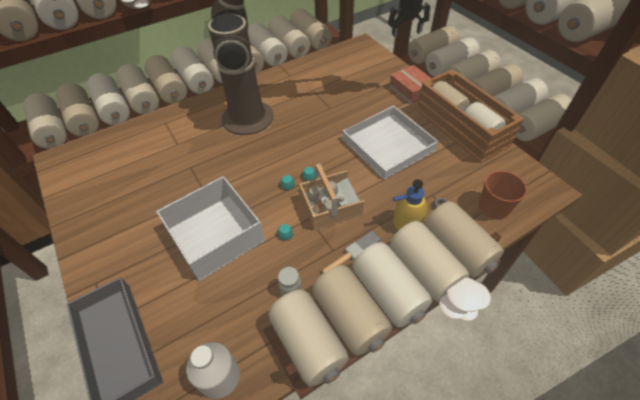

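View pics/side0.png

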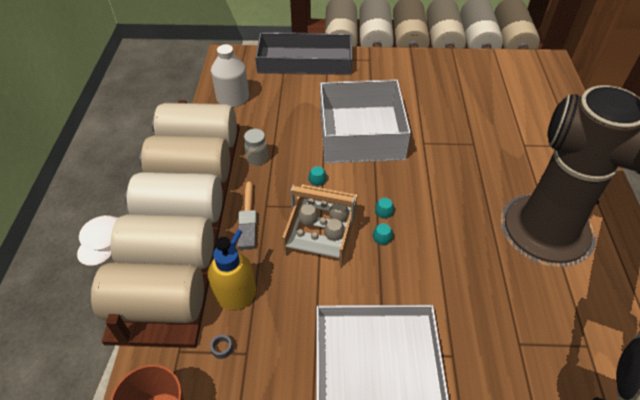

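View pics/wrist0.png

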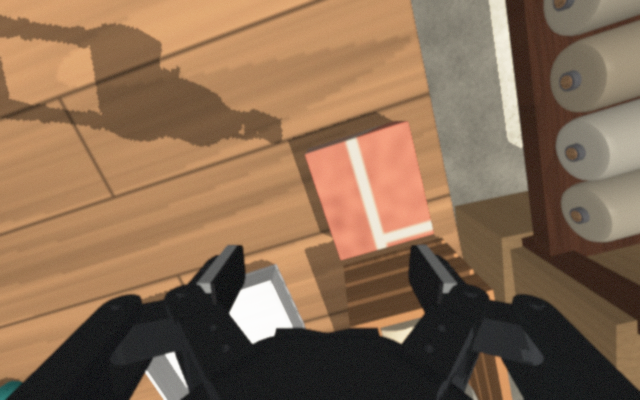

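```bash
python3 - <<'E'
from h import *
for f,pts in [('scene0',{'coll':[(440,203)]}),('side0',{'collar':[(221,346)],'brush':[(246,230)],'jar':[(255,133)],'spr':[(226,245)],'bar l':[(292,190)],'barr':[(355,198)],'t1':[(317,175)],'t2':[(385,207)],'t3':[(383,234)],
 'binTL':[(321,84)],'binTR':[(402,82)],'binBL':[(326,114)],'binBR':[(406,122)],'panTL':[(317,308)],'panTR':[(433,307)],'fl':[(380,360)],'binfl':[(365,122)]})]:
    d=load(f);W=cloud(d)
    for k,v in pts.items():
        for u,w in v: print(f,k,W[w,u].round(3))
# heightmap sieve
d=load('side0');W=cloud(d)
im=d['img'][170:270,260:380][:,:,::-1]
cv2.imwrite('pics/s_crop.png',cv2.resize(im,None,fx=6,fy=6,interpolation=cv2.INTER_CUBIC))
d=load('scene0')
im=d['img'][155:240,270:390][:,:,::-1]
cv2.imwrite('pics/c_crop.png',cv2.resize(im,None,fx=6,fy=6,interpolation=cv2.INTER_CUBIC))
E
```

```text
scene0 coll [0.727 0.339 0.003]
side0 collar [ 0.74   0.325 -0.001]
side0 brush [0.722 0.046 0.02 ]
side0 jar [ 0.725 -0.218  0.086]
side0 spr [0.721 0.207 0.19 ]
side0 bar l [0.61  0.016 0.135]
side0 barr [ 0.467 -0.015  0.075]
side0 t1 [ 0.561 -0.122  0.035]
side0 t2 [ 0.393 -0.019  0.039]
side0 t3 [0.401 0.059 0.036]
side0 binTL [ 0.56  -0.411  0.099]
side0 binTR [ 0.313 -0.553  0.003]
side0 binBL [ 0.545 -0.393  0.004]
side0 binBR [ 0.333 -0.26   0.098]
side0 panTL [0.546 0.256 0.043]
side0 panTR [ 0.298  0.222 -0.001]
side0 fl [0.417 0.346 0.005]
side0 binfl [ 0.431 -0.366  0.   ]
```

View pics/s_crop.png

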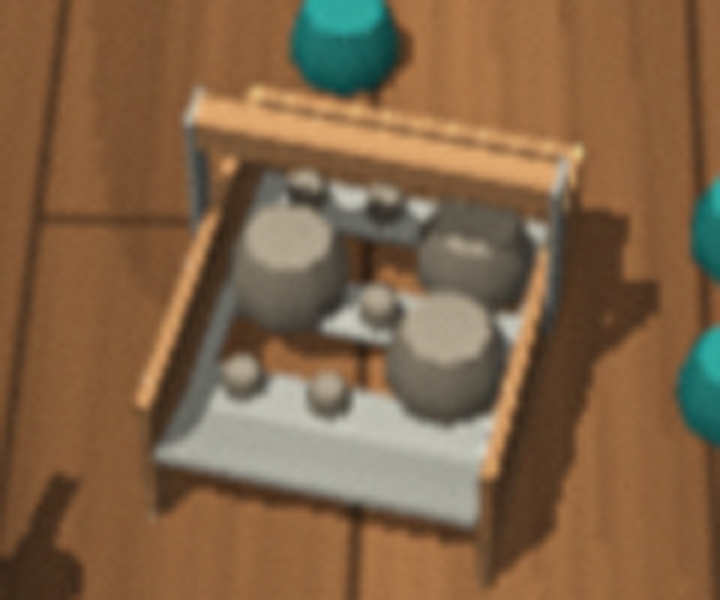

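View pics/c_crop.png

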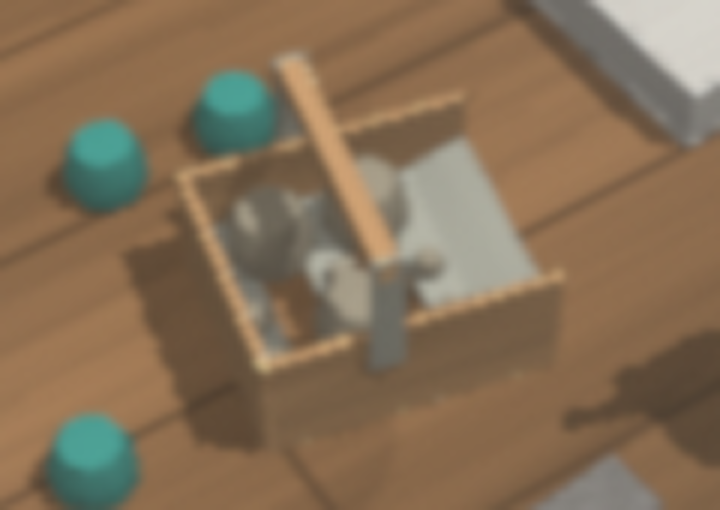

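```bash
python3 - <<'E'
from h import *
for f in ['side0','scene0']:
    W=cloud(load(f)).reshape(-1,3)
    m=(W[:,0]>.4)&(W[:,0]<.68)&(abs(W[:,1])<.13)&(W[:,2]>.13)&(W[:,2]<.142)
    P=W[m][:,:2].astype(np.float32); rc=cv2.minAreaRect(P); print(f,'bar',m.sum(),rc,W[m][:,2].mean(), P.mean(0))
    for nm,lo,hi,y in [('pan',.04,.05,(.15,.6)),('bin',.095,.105,(-.6,-.15))]:
        m=(W[:,0]>.2)&(W[:,0]<.66)&(W[:,1]>y[0])&(W[:,1]<y[1])&(W[:,2]>lo)&(W[:,2]<hi)
        P=W[m][:,:2].astype(np.float32);rc=cv2.minAreaRect(P);print(nm,m.sum(),rc)
E
```

```text
side0 bar 374 ((0.5425378680229187, 0.02452828735113144), (0.018881909549236298, 0.1417483538389206), 77.52828216552734) 0.13397797303078313 [0.541218   0.02601986]
pan 706 ((0.4228133261203766, 0.3409730792045593), (0.23924721777439117, 0.19138874113559723), 2.2460429668426514)
bin 494 ((0.44454503059387207, -0.3170800805091858), (0.22065620124340057, 0.228249654173851), 4.8561553955078125)
scene0 bar 195 ((0.542923629283905, 0.023331722244620323), (0.016123609617352486, 0.1436963826417923), 77.64522552490234) 0.1345203315492388 [0.54650986 0.02207865]
pan 616 ((0.4279319941997528, 0.4157636761665344), (0.3552993834018707, 0.4551807940006256), 88.67195892333984)
bin 484 ((0.44555869698524475, -0.3168727159500122), (0.22384467720985413, 0.22041991353034973), 4.836634635925293)
```

```bash
cat >> h.py <<'E'
def psi(s=None):
    s=s or monitor.sense(); X=R.from_quat(s['eef_rot']).as_matrix()[:,0]; return np.arctan2(X[1],X[0])
def plan(tgt,pdeg,n,amp=None):
    """rows from present to tgt; trapezoid with n rows"""
    s=monitor.sense();p=np.array(s['tool_pos']);ps=psi(s);d=np.array(tgt)-p
    dps=(np.radians(pdeg)-ps+np.pi)%(2*np.pi)-np.pi
    k=np.arange(1,n+1); 
    sm=lambda t: 3*t**2-2*t**3
    f=sm(np.arange(n+1)/n)
    rows=[];pos=p.copy();ang=ps
    for i in range(n):
        want=p+d*f[i+1];dv=want-pos;c,sn=np.cos(ang),np.sin(ang)
        row=np.round([dv[0]*c+dv[1]*sn,-dv[2],-dv[0]*sn+dv[1]*c,-(ps+dps*f[i+1]-ang)],3)
        pos=pos+np.array([row[0]*c-row[2]*sn,row[0]*sn+row[2]*c,-row[1]]);ang-=row[3];rows.append(row)
    print('from',p.round(4),np.degrees(ps).round(2),'t',round(s['t'],2),'end',pos.round(4),np.degrees(ang).round(1),'max step',max(np.linalg.norm(r[:3]) for r in rows).round(4))
    for i in range(0,n,5): print('  '+', '.join('%g'%v for r in rows[i:i+5] for v in r))
E
python3 - <<'E'
from h import *
print(r.pinch_z if hasattr(r,'pinch_z') else dir(r))
W=cloud(load('scene0')).reshape(-1,3)
m=(W[:,0]>.27)&(W[:,0]<.58)&(W[:,1]>.2)&(W[:,1]<.5)&(W[:,2]>.041)&(W[:,2]<.05)
print(cv2.minAreaRect(W[m][:,:2].astype(np.float32)))
plan([.543,.024,.225],77.5,25)
E
```

```text
0.0187
((0.4241345226764679, 0.36617422103881836), (0.24411174654960632, 0.24398568272590637), 2.372253894805908)
from [0.1898 0.5948 0.2303] 72.31 t 0.15 end [0.5434 0.0238 0.2253] 77.5 max step 0.0404
  -0.002, 0, -0.002, -0, -0.006, 0, -0.007, -0.002, -0.009, 0, -0.011, -0.002, -0.013, 0, -0.015, -0.002, -0.016, 0.001, -0.018, -0.003
  -0.018, -0, -0.021, -0.004, -0.02, 0, -0.023, -0.004, -0.023, 0, -0.025, -0.005, -0.024, 0.001, -0.027, -0.005, -0.025, -0, -0.028, -0.005
  -0.027, 0, -0.029, -0.005, -0.027, 0, -0.03, -0.006, -0.027, 0.001, -0.029, -0.005, -0.028, 0, -0.029, -0.005, -0.027, 0, -0.029, -0.006
  -0.026, 0.001, -0.027, -0.005, -0.025, 0, -0.026, -0.005, -0.024, 0, -0.024, -0.004, -0.022, 0.001, -0.022, -0.005, -0.019, -0, -0.02, -0.003
  -0.017, -0, -0.016, -0.003, -0.014, 0, -0.014, -0.003, -0.01, 0, -0.01, -0.002, -0.007, 0, -0.006, -0.001, -0.002, 0, -0.003, -0.001
```

Candidates: stones inside the sieve are grey at side px (309,215), (338,213), (334,229). The turquoise ones at (317,175), (385,207) and (383,234) are look-alikes outside it. The sieve's bar at side px (322,194) is the only one, and the crop confirms it, with the spout side towards +y (the pan side).

Emit:
apply_moves(
  steps=[-0.005,0,-0.005,0,-0.01,0,-0.01,0,-0.013,0,-0.015,0,-0.018,0,-0.02,0,-0.022,0,-0.025,0],
  fingers=-1,
)

```text
t: 0.57
tool_pos: [0.2409, 0.5066, 0.2311]
eef_rot: [0.571, 0.418, -0.418, -0.571]
wrist_force: [1.5, 0.2, 0.2]
opening: 0.0853
```

Emit:
apply_moves(
  steps=[-0.025,0,-0.028,-0.01,-0.027,0,-0.03,-0.01,-0.027,0,-0.03,-0.01,-0.027,0,-0.03,-0.01,-0.027,0,-0.03,-0.01],
)

```text
t: 0.98
tool_pos: [0.3451, 0.3353, 0.2313]
eef_rot: [0.56, 0.431, -0.432, -0.56]
wrist_force: [0.8, 0.8, 0.4]
opening: 0.0853
```

Emit:
apply_moves(
  steps=[-0.027,0,-0.03,-0.01,-0.027,0,-0.03,-0.01,-0.027,0,-0.03,-0.01,-0.027,0,-0.028,-0.01,-0.025,0,-0.026,0],
)

```text
t: 1.4
tool_pos: [0.4534, 0.1717, 0.2314]
eef_rot: [0.552, 0.442, -0.442, -0.552]
wrist_force: [0.5, 0.8, 0.1]
opening: 0.0851
```

```bash
python3 - <<'E'
from h import *
plan([.543,.024,.225],77.5,10)
E
```

```text
from [0.4534 0.1717 0.2314] 77.42 t 1.4 end [0.5434 0.0236 0.2254] 77.5 max step 0.0255
  -0.003, 0, -0.003, -0, -0.01, 0.001, -0.009, -0, -0.014, 0, -0.014, -0, -0.017, 0.001, -0.016, -0, -0.018, 0.001, -0.018, -0.001
  -0.019, 0.001, -0.017, 0, -0.017, 0.001, -0.017, -0, -0.014, 0.001, -0.013, -0, -0.009, 0, -0.009, -0, -0.004, 0, -0.004, -0
```

Emit:
apply_moves(
  steps=[-0.022,0,-0.022,0,-0.022,0,-0.022,0,-0.022,0,-0.022,0,-0.02,0,-0.018,0,-0.015,0,-0.012,0],
)

```text
t: 1.82
tool_pos: [0.5254, 0.0522, 0.2314]
eef_rot: [0.552, 0.442, -0.442, -0.552]
wrist_force: [0.3, 0.0, -0.2]
opening: 0.0854
```

Emit:
apply_moves(
  steps=[-0.01,0,-0.01,0,-0.005,0,-0.005,0,0,0,0,0,0,0,0,0,0,0,0,0],
)

```text
t: 2.23
tool_pos: [0.5356, 0.0384, 0.2311]
eef_rot: [-0.551, -0.443, 0.443, 0.552]
wrist_force: [-0.2, -0.0, -0.0]
opening: 0.0853
```

```bash
python3 - <<'E'
from h import *
d=snap('wrist','wrist1');d=load('wrist1')
W=cloud(d).reshape(-1,3)
m=(W[:,0]>.4)&(W[:,0]<.68)&(abs(W[:,1])<.13)&(W[:,2]>.13)&(W[:,2]<.142)
P=W[m][:,:2].astype(np.float32); print(m.sum(),cv2.minAreaRect(P),W[m][:,2].mean())
plan([.543,.024,.106],77.5,5)
E
```

```text
2338 ((0.541411280632019, 0.022214200347661972), (0.017715979367494583, 0.14165671169757843), 77.96984100341797) 0.13507659177973652
from [0.5357 0.0386 0.2312] 77.54 t 2.28 end [0.5426 0.0237 0.1062] 77.5 max step 0.0373
  -0.001, 0.013, -0.001, 0, -0.003, 0.031, -0.003, 0, -0.004, 0.037, -0.003, 0, -0.003, 0.031, -0.002, 0.001, -0.002, 0.013, -0.001, -0
```

View pics/wrist1.png

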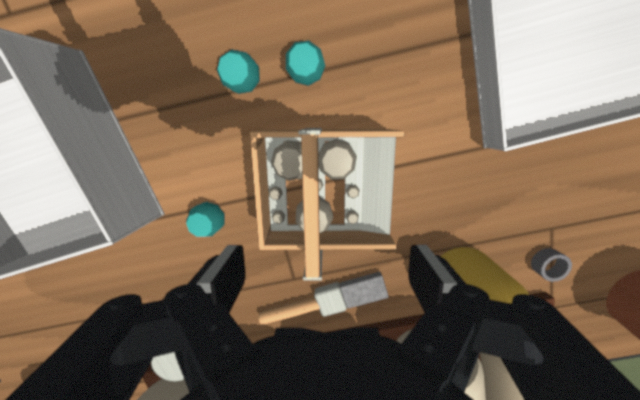

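The wrist picture shows the bar at px (311,205), vertical in the picture, with the spout towards tool +x (right). The bin rim is on the left and the pan is at upper right.

Emit:
apply_moves(
  steps=[-0.006,0.01,-0.004,0,-0.006,0.015,-0.004,0,-0.002,0.02,-0.002,0,0,0.02,0,0,0,0.02,0,0],
)

```text
t: 2.7
tool_pos: [0.5429, 0.0219, 0.1449]
eef_rot: [0.551, 0.443, -0.443, -0.551]
wrist_force: [0.2, 0.1, -1.1]
opening: 0.0855
```

Emit:
apply_moves(
  steps=[0,0.02,0,0,0,0.012,0,0,0,0.006,0,0,0,0.002,0,0,0,0,0,0],
)

```text
t: 3.12
tool_pos: [0.5431, 0.0219, 0.1061]
eef_rot: [-0.551, -0.442, 0.443, 0.552]
wrist_force: [-1.0, 0.4, -1.0]
opening: 0.0858
```

```bash
python3 - <<'E'
from h import *
plan([.542,.023,.106],77.7,5)
E
```

```text
from [0.5431 0.0219 0.1061] 77.49 t 3.12 end [0.5424 0.0231 0.1061] 77.7 max step 0.0014
  0, 0, 0, -0, 0, 0, 0, -0.001, 0.001, 0, 0.001, -0.001, -0, 0, 0, -0.001, -0, 0, 0, -0.001
```

Emit:
apply_moves(
  steps=[0.001,0,0,0,0,0,0,0,0,0,0,0,0,0,0,0,0,0,0,0],
  fingers=1,
  grip_force=80,
)

```text
t: 3.53
tool_pos: [0.5437, 0.0227, 0.1069]
eef_rot: [0.552, 0.443, -0.442, -0.551]
wrist_force: [-0.7, -0.3, -1.2]
opening: 0.0258
```

Emit:
apply_moves(
  steps=[0,0,0,0,0,-0.003,0,0,0,-0.006,0,0,0,-0.008,0,0,0,-0.008,0,0],
)

```text
t: 3.95
tool_pos: [0.5419, 0.0228, 0.1306]
eef_rot: [-0.551, -0.442, 0.443, 0.552]
wrist_force: [0.1, 0.3, -5.9]
opening: 0.0126
```

Emit:
apply_moves(
  steps=[0,-0.008,0,0,0,-0.008,0,0,0,-0.008,0,0,0,-0.006,0,0,0,-0.003,0,0],
)

```text
t: 4.37
tool_pos: [0.5441, 0.0227, 0.1659]
eef_rot: [0.552, 0.443, -0.442, -0.551]
wrist_force: [0.3, -0.5, -7.4]
opening: 0.0127
```

```bash
python3 - <<'E'
from h import *
snap('side','side1'); print(monitor.sense()['tool_pos'],monitor.sense()['wrist_force'],monitor.sense()['q'].round(2))
d=load('side1');im=d['img'][140:270,240:400][:,:,::-1]
cv2.imwrite('pics/s1_crop.png',cv2.resize(im,None,fx=5,fy=5,interpolation=cv2.INTER_CUBIC)[:600])
# hang sieve so that plate centre ~ pan centre
plan([.424,.355,.20],77.5,20)
E
```

```text
[0.54424555 0.02268415 0.16601008] [-0.705271   -0.24828471 -7.00732242] [-0.04  0.23  1.88 -0.    1.03 -1.39]
from [0.5442 0.0227 0.166 ] 77.47 t 4.42 end [0.4244 0.3546 0.2   ] 77.5 max step 0.0262
  0.002, -0, 0.001, -0, 0.006, -0.001, 0.004, -0, 0.01, -0.001, 0.007, -0, 0.013, -0.002, 0.008, -0, 0.016, -0.001, 0.01, -0
  0.017, -0.002, 0.011, -0, 0.02, -0.003, 0.012, -0, 0.021, -0.002, 0.014, -0, 0.022, -0.002, 0.014, -0, 0.022, -0.003, 0.014, -0
  0.022, -0.003, 0.014, -0, 0.022, -0.002, 0.014, -0, 0.021, -0.002, 0.013, -0, 0.02, -0.003, 0.013, -0, 0.018, -0.002, 0.011, -0
  0.015, -0.001, 0.01, -0.001, 0.013, -0.002, 0.008, 0, 0.01, -0.001, 0.006, 0, 0.006, -0.001, 0.004, 0, 0.002, 0, 0.001, 0
```

View pics/s1_crop.png

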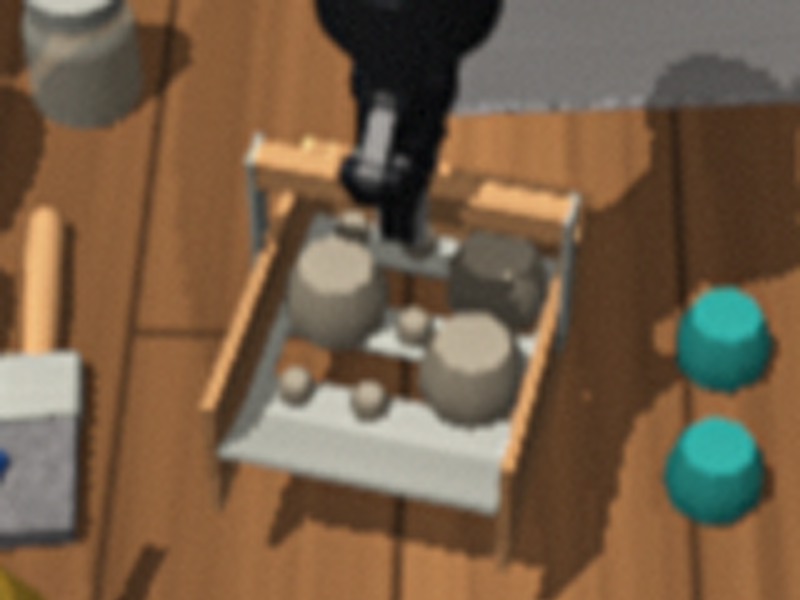

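Emit:
apply_moves(
  steps=[0.002,-0.001,0.001,0,0.006,-0.002,0.004,0,0.01,-0.002,0.007,0,0.014,-0.001,0.009,0,0.017,0,0.011,0],
)

```text
t: 4.83
tool_pos: [0.5221, 0.0783, 0.1702]
eef_rot: [-0.552, -0.442, 0.442, 0.552]
wrist_force: [-0.0, 0.7, -7.3]
opening: 0.0129
```

Emit:
apply_moves(
  steps=[0.019,0,0.012,0,0.021,0,0.013,0,0.022,0,0.014,0,0.022,0,0.014,0,0.022,0,0.014,0],
)

```text
t: 5.25
tool_pos: [0.4785, 0.1974, 0.1699]
eef_rot: [-0.551, -0.442, 0.443, 0.552]
wrist_force: [0.4, -0.1, -7.3]
opening: 0.0128
```

Emit:
apply_moves(
  steps=[0.022,0,0.014,0,0.022,0,0.014,0,0.021,0,0.013,0,0.02,0,0.012,0,0.018,0,0.011,0],
)

```text
t: 5.67
tool_pos: [0.438, 0.312, 0.1699]
eef_rot: [-0.551, -0.442, 0.443, 0.552]
wrist_force: [0.6, 0.0, -7.6]
opening: 0.0128
```

```bash
python3 - <<'E'
from h import *
plan([.424,.366,.172],77.5,5)
E
```

```text
from [0.438  0.312  0.1699] 77.53 t 5.67 end [0.4244 0.3662 0.1719] 77.5 max step 0.0166
  0.005, -0, 0.003, 0, 0.012, -0.001, 0.006, 0, 0.015, -0, 0.007, 0, 0.013, -0.001, 0.007, 0, 0.005, -0, 0.002, 0
```

Emit:
apply_moves(
  steps=[0.015,0,0.009,0,0.012,0,0.007,0,0.01,0,0.005,0,0.007,0,0.003,0,0.003,0,0.001,0],
)

```text
t: 6.08
tool_pos: [0.4255, 0.3623, 0.1702]
eef_rot: [-0.551, -0.443, 0.443, 0.551]
wrist_force: [0.7, -0.5, -7.2]
opening: 0.0128
```

Emit:
apply_moves(
  steps=[0,0,0,0,0.02,0,0,0,-0.04,0,0,0,0.04,0,0,0,-0.02,0,0,0],
)

```text
t: 6.5
tool_pos: [0.4211, 0.3607, 0.1604]
eef_rot: [-0.55, -0.437, 0.446, 0.555]
wrist_force: [2.2, 7.5, -6.3]
opening: 0.0126
```

```bash
python3 - <<'E'
from h import *
snap('side','side2');snap('scene','scene2'); s=monitor.sense();print(s['tool_pos'],psi())
im=load('side2')['img'][200:400,250:470][:,:,::-1]
a=cv2.resize(im,(660,600),interpolation=cv2.INTER_CUBIC);cv2.imwrite('pics/s2_crop.png',a)
im=load('scene2')['img'][70:190,320:460][:,:,::-1]
cv2.imwrite('pics/c2_crop.png',cv2.resize(im,(700,600),interpolation=cv2.INTER_CUBIC))
E
```

```text
[0.42400727 0.35723481 0.1667578 ] 1.3508590818528319
```

View pics/s2_crop.png

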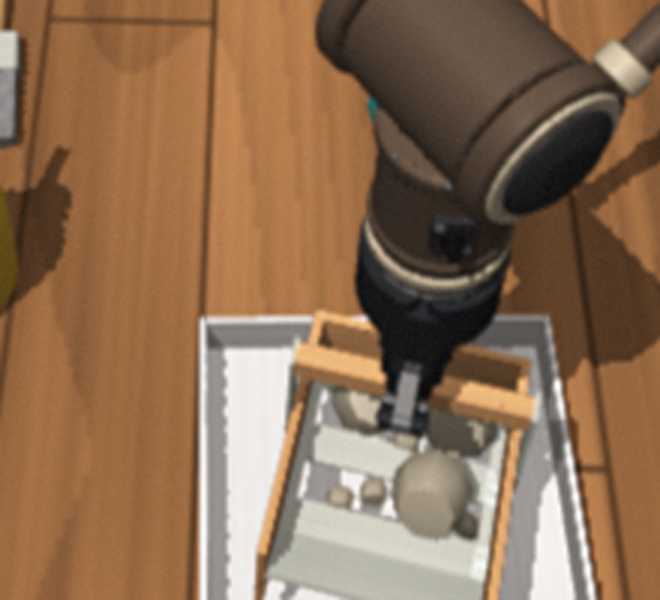

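View pics/c2_crop.png

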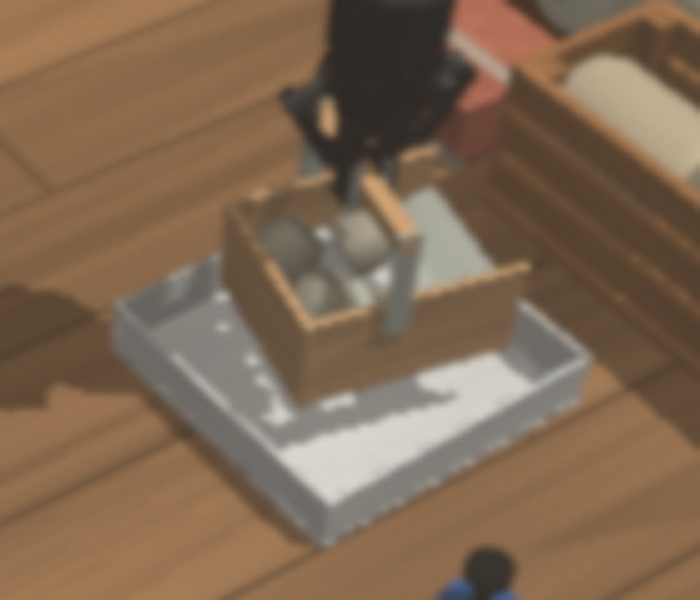

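Emit:
apply_moves(
  steps=[0.005,-0.008,0,0,0.02,0,0,0,-0.04,0,0,0,0.04,0,0,0,-0.02,0,0,0],
)

```text
t: 7.02
tool_pos: [0.4236, 0.3683, 0.1712]
eef_rot: [-0.55, -0.439, 0.444, 0.555]
wrist_force: [3.0, 3.7, -5.6]
opening: 0.0126
```

Emit:
apply_moves(
  steps=[0,0,0,0,0,0,0,0,0,0,0,0,0,0,0,0,0,0,0,0],
)

```text
t: 7.43
tool_pos: [0.4285, 0.3675, 0.1807]
eef_rot: [0.552, 0.444, -0.441, -0.552]
wrist_force: [-0.4, -0.1, -6.7]
opening: 0.0126
```

```bash
cat > look.py <<'E'
from h import *
import sys
k=sys.argv[1]; a=[int(v) for v in sys.argv[2:6]]
snap('side','side'+k); s=monitor.sense();print(s['t'],s['tool_pos'],psi(),s['wrist_force'].round(1))
im=load('side'+k)['img'][a[0]:a[1],a[2]:a[3]][:,:,::-1]
f=min(800/im.shape[1],600/im.shape[0]);cv2.imwrite('pics/s%s_crop.png'%k,cv2.resize(im,None,fx=f,fy=f,interpolation=cv2.INTER_CUBIC))
E
python3 look.py 3 280 400 300 460
```

```text
7.4833 [0.42811132 0.36722331 0.18020208] 1.3520676578717725 [ 0.6  0.5 -5. ]
```

View pics/s3_crop.png

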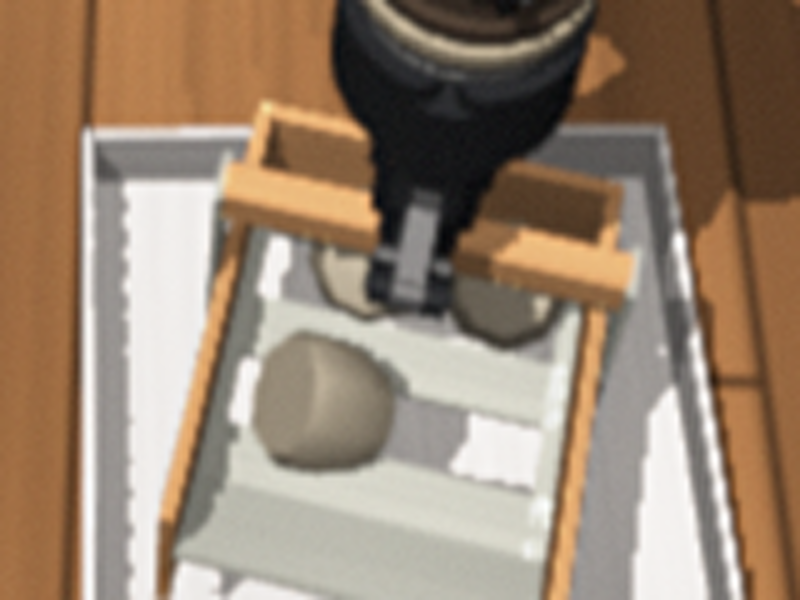

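```bash
python3 - <<'E'
from h import *
snap('wrist','w4');snap('scene','c4')
im=load('c4')['img'][70:190,320:460][:,:,::-1]
cv2.imwrite('pics/c4_crop.png',cv2.resize(im,(700,600),interpolation=cv2.INTER_CUBIC))
E
```

```text
(no output)
```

View pics/w4.png

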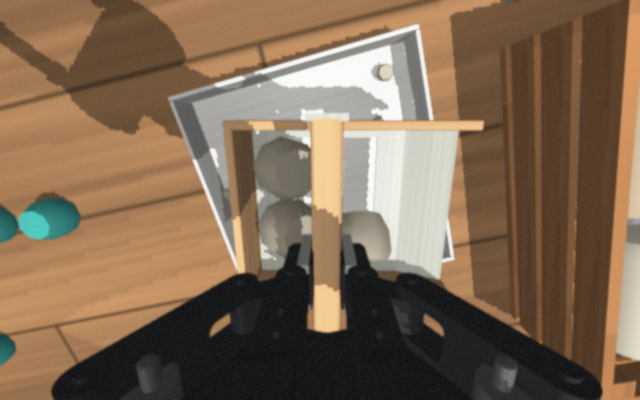

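View pics/c4_crop.png

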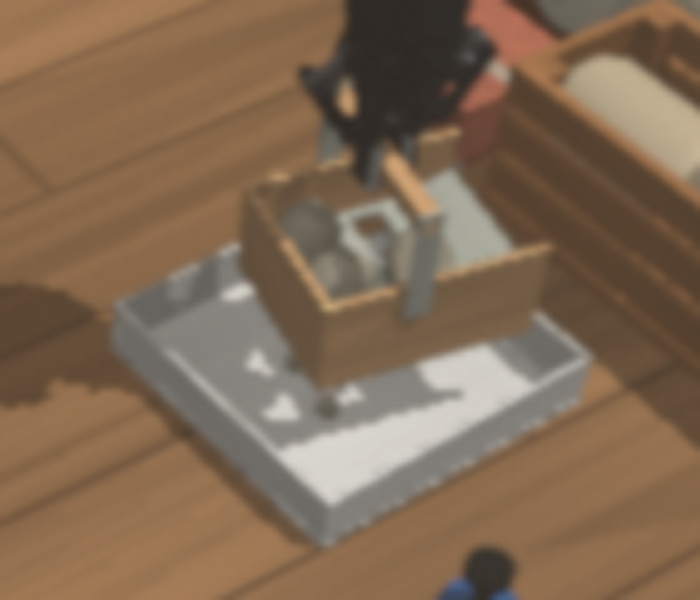

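```bash
python3 - <<'E'
from h import *
plan([.445,.08,.19],77.5,15)
E
```

```text
from [0.4274 0.3665 0.1791] 77.47 t 7.58 end [0.4446 0.08   0.1901] 77.5 max step 0.0291
  -0.004, -0, -0.001, -0, -0.009, -0.001, -0.003, -0, -0.016, -0, -0.004, -0, -0.019, -0.001, -0.006, -0, -0.024, -0.001, -0.007, -0
  -0.025, -0.001, -0.007, -0, -0.027, -0.001, -0.008, -0, -0.028, -0.001, -0.008, -0, -0.027, -0.001, -0.007, -0, -0.025, -0.001, -0.008, -0
  -0.023, -0.001, -0.006, -0, -0.02, -0.001, -0.006, -0, -0.015, -0, -0.005, -0, -0.01, -0.001, -0.002, -0.001, -0.004, 0, -0.001, 0
```

Emit:
apply_moves(
  steps=[-0.003,0,-0.001,0,-0.009,-0.001,-0.003,0,-0.015,-0.001,-0.004,0,-0.019,-0.001,-0.006,0,-0.023,-0.001,-0.007,0],
)

```text
t: 8.0
tool_pos: [0.4324, 0.2928, 0.1823]
eef_rot: [0.551, 0.443, -0.443, -0.551]
wrist_force: [0.9, -1.2, -7.0]
opening: 0.0122
```

Emit:
apply_moves(
  steps=[-0.026,-0.001,-0.007,0,-0.027,-0.001,-0.008,0,-0.028,-0.001,-0.008,0,-0.027,-0.001,-0.007,0,-0.025,-0.001,-0.008,0],
)

```text
t: 8.42
tool_pos: [0.4396, 0.1531, 0.1872]
eef_rot: [0.552, 0.442, -0.443, -0.552]
wrist_force: [0.4, -0.6, -6.3]
opening: 0.0126
```

Emit:
apply_moves(
  steps=[-0.023,-0.001,-0.006,0,-0.02,-0.001,-0.006,0,-0.015,0,-0.005,0,-0.009,0,-0.002,0,-0.003,0,-0.001,0],
)

```text
t: 8.83
tool_pos: [0.4445, 0.0813, 0.1893]
eef_rot: [0.552, 0.441, -0.442, -0.552]
wrist_force: [0.1, 0.4, -6.9]
opening: 0.0124
```

```bash
python3 look.py 5 200 400 290 460; python3 - <<'E'
from h import *
snap('scene','c5')
im=load('c5')['img'][90:230,280:460][:,:,::-1]
cv2.imwrite('pics/c5_crop.png',cv2.resize(im,(771,600),interpolation=cv2.INTER_CUBIC))
E
```

```text
8.8833 [0.44466798 0.08181354 0.1893023 ] 1.34983034632677 [-0.1 -0.8 -6.4]
```

View pics/s5_crop.png

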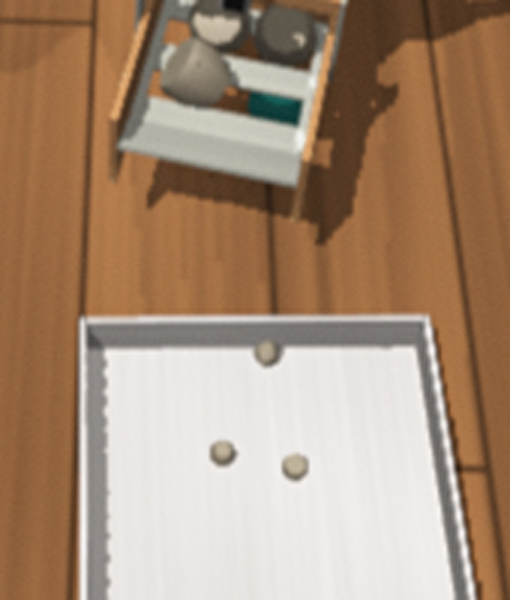

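View pics/c5_crop.png

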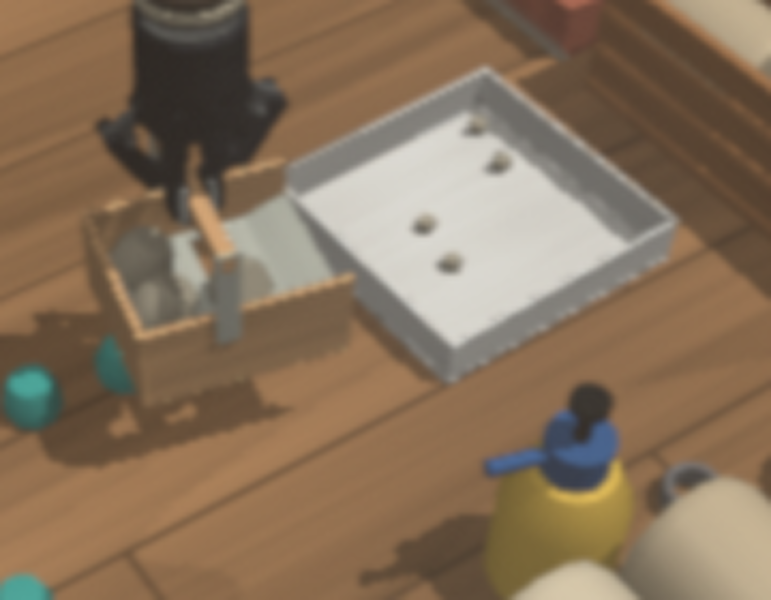

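```bash
python3 - <<'E'
from h import *
W=cloud(load('c5'))
for u,v in [(475,125),(498,163),(424,222),(450,262)]: print('scene',W[int(90+v*140/600),int(280+u*180/771)].round(3))
W=cloud(load('side5'))
for u,v in [(266,352),(222,453),(294,466)]: print('side',W[200+v//3,290+u//3].round(3))
for k in ('c5','side5'):
  W=cloud(load(k)).reshape(-1,3);m=(W[:,0]>.32)&(W[:,0]<.53)&(W[:,1]>.26)&(W[:,1]<.475)&(W[:,2]>.009)&(W[:,2]<.03)
  P=W[m]; g=np.zeros((230,230),np.uint8); g[((P[:,0]-.31)*1000).astype(int),((P[:,1]-.25)*1000).astype(int)]=255
  g=cv2.dilate(g,np.ones((5,5)));n,l,s,c=cv2.connectedComponentsWithStats(g); print(k,[(round(.31+c[i][1]/1000,3),round(.25+c[i][0]/1000,3),s[i][4]) for i in range(1,n)])
E
```

```text
scene [0.33  0.445 0.016]
scene [0.381 0.434 0.015]
scene [0.403 0.333 0.019]
scene [0.455 0.325 0.017]
side [0.419 0.259 0.019]
side [0.449 0.333 0.015]
side [0.402 0.341 0.02 ]
c5 [(np.float64(0.33), np.float64(0.451), np.int32(224)), (np.float64(0.33), np.float64(0.328), np.int32(25)), (np.float64(0.335), np.float64(0.347), np.int32(25)), (np.float64(0.34), np.float64(0.353), np.int32(25)), (np.float64(0.354), np.float64(0.445), np.int32(25)), (np.float64(0.368), np.float64(0.396), np.int32(25)), (np.float64(0.38), np.float64(0.439), np.int32(231)), (np.float64(0.375), np.float64(0.467), np.int32(25)), (np.float64(0.381), np.float64(0.373), np.int32(25)), (np.float64(0.393), np.float64(0.317), np.int32(25)), (np.float64(0.405), np.float64(0.337), np.int32(230)), (np.float64(0.416), np.float64(0.279), np.int32(25)), (np.float64(0.427), np.float64(0.378), np.int32(25)), (np.float64(0.436), np.float64(0.299), np.int32(25)), (np.float64(0.451), np.float64(0.326), np.int32(203)), (np.float64(0.447), np.float64(0.335), np.int32(25)), (np.float64(0.464), np.float64(0.446), np.int32(25)),
[... 762 characters left out ...]
, (np.float64(0.415), np.float64(0.301), np.int32(25)), (np.float64(0.419), np.float64(0.361), np.int32(25)), (np.float64(0.427), np.float64(0.362), np.int32(25)), (np.float64(0.449), np.float64(0.331), np.int32(321)), (np.float64(0.445), np.float64(0.28), np.int32(25)), (np.float64(0.446), np.float64(0.407), np.int32(25)), (np.float64(0.464), np.float64(0.265), np.int32(25)), (np.float64(0.47), np.float64(0.269), np.int32(25)), (np.float64(0.47), np.float64(0.311), np.int32(25)), (np.float64(0.47), np.float64(0.349), np.int32(25)), (np.float64(0.477), np.float64(0.414), np.int32(25)), (np.float64(0.509), np.float64(0.282), np.int32(25)), (np.float64(0.518), np.float64(0.412), np.int32(25))]
```

All five small stones are in the pan: (.33,.445), (.38,.434), (.40,.335), (.45,.33) and (.42,.26) m. Three large ones remain in the sieve. The moves can't tilt the tool, so I'll turn the spout to face the bin's +y rim. Then I'll tip the sieve against that rim, letting the bar roll in a light grip.

Emit:
apply_moves(
  steps=[0,0,0,0.02,0,0,0,0.05,0,0,0,0.08,0,0,0,0.1,0,0,0,0.11],
)

```text
t: 9.35
tool_pos: [0.445, 0.0846, 0.1892]
eef_rot: [-0.622, -0.335, 0.335, 0.623]
wrist_force: [0.3, -1.0, -6.1]
opening: 0.0126
```

Emit:
apply_moves(
  steps=[0,0,0,0.11,0,0,0,0.11,0,0,0,0.11,0,0,0,0.11,0,0,0,0.11],
)

```text
t: 9.77
tool_pos: [0.4449, 0.0846, 0.1892]
eef_rot: [-0.69, -0.153, 0.154, 0.69]
wrist_force: [-0.2, -0.8, -6.6]
opening: 0.0126
```

Emit:
apply_moves(
  steps=[0,0,0,0.11,0,0,0,0.11,0,0,0,0.11,0,0,0,0.11,0,0,0,0.11],
)

```text
t: 10.18
tool_pos: [0.4449, 0.0846, 0.1891]
eef_rot: [-0.706, 0.04, -0.04, 0.706]
wrist_force: [0.3, 0.4, -7.0]
opening: 0.0127
```

Emit:
apply_moves(
  steps=[0,0,0,0.11,0,0,0,0.11,0,0,0,0.11,0,0,0,0.11,0,0,0,0.11],
)

```text
t: 10.6
tool_pos: [0.4449, 0.0846, 0.1892]
eef_rot: [-0.669, 0.23, -0.23, 0.669]
wrist_force: [-0.4, 0.2, -6.4]
opening: 0.0123
```

Emit:
apply_moves(
  steps=[0,0,0,0.11,0,0,0,0.11,0,0,0,0.11,0,0,0,0.11,0,0,0,0.11],
)

```text
t: 11.02
tool_pos: [0.4449, 0.0846, 0.1891]
eef_rot: [-0.581, 0.403, -0.403, 0.581]
wrist_force: [-0.2, 0.2, -6.5]
opening: 0.0123
```

```bash
python3 look.py 6 80 280 240 460;python3 - <<'E'
from h import *
print(np.degrees(psi()))
plan([.443,-.045,.19],-85.2,10)
E
```

```text
11.0667 [0.44492851 0.08462812 0.18914279] -1.215981784659206 [-0.6  0.1 -6.7]
-69.67062422575822
from [0.4449 0.0846 0.1891] -69.67 t 11.07 end [ 0.443  -0.0448  0.1901] -85.2 max step 0.0196
  0.003, -0, -0.001, 0.008, 0.01, -0, -0.004, 0.02, 0.013, -0, -0.005, 0.031, 0.017, -0, -0.005, 0.036, 0.019, -0, -0.005, 0.041
  0.018, -0.001, -0.005, 0.04, 0.017, 0, -0.003, 0.036, 0.015, 0, -0.002, 0.031, 0.01, 0, -0.002, 0.02, 0.003, 0, -0, 0.008
```

View pics/s6_crop.png

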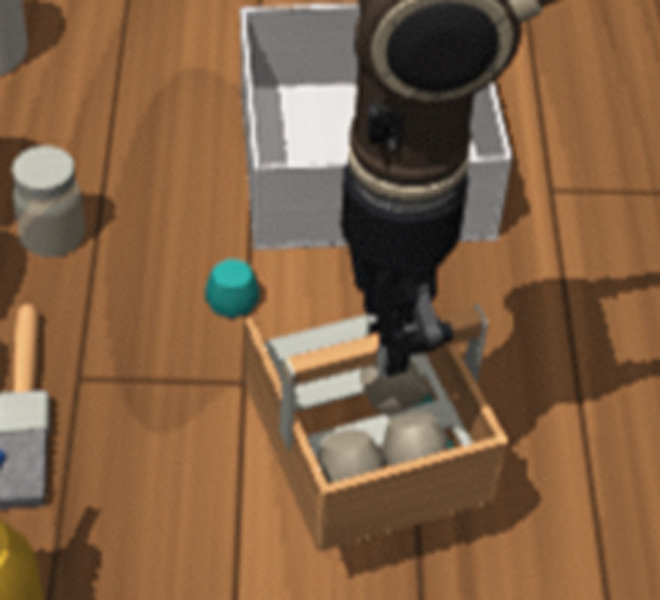

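Emit:
apply_moves(
  steps=[0.003,0,-0.001,0.008,0.009,0,-0.004,0.02,0.013,0,-0.005,0.031,0.017,0,-0.005,0.036,0.019,0,-0.005,0.041],
)

```text
t: 11.48
tool_pos: [0.4445, 0.0185, 0.1893]
eef_rot: [0.554, -0.44, 0.44, -0.553]
wrist_force: [-0.3, 0.1, -6.6]
opening: 0.0126
```

Emit:
apply_moves(
  steps=[0.018,0,-0.005,0.04,0.017,0,-0.003,0.036,0.014,0,-0.002,0.031,0.009,0,-0.002,0.02,0.003,0,0,0.008],
)

```text
t: 11.9
tool_pos: [0.4432, -0.0447, 0.1893]
eef_rot: [0.522, -0.477, 0.477, -0.522]
wrist_force: [-1.2, 0.8, -6.8]
opening: 0.0123
```

```bash
python3 look.py 7 80 280 240 460;python3 - <<'E'
from h import *
print(np.degrees(psi()), monitor.sense()['q'].round(2))
# front face points of sieve/bin rim near contact
snap('scene','c7')
im=load('c7')['img'][110:270,200:390][:,:,::-1]
cv2.imwrite('pics/c7_crop.png',cv2.resize(im,(712,600),interpolation=cv2.INTER_CUBIC))
W=cloud(load('c7')).reshape(-1,3)
m=(W[:,0]>.3)&(W[:,0]<.6)&(W[:,1]>-.24)&(W[:,1]<-.18)&(W[:,2]>.03)&(W[:,2]<.103)
P=W[m];print(m.sum(),np.percentile(P[:,1],[5,50,95]),P[:,2].max(), np.polyfit(P[:,0],P[:,1],1))
E
```

```text
11.95 [ 0.44347604 -0.04428152  0.18928892] -1.4805072958815708 [-0.3 -2.1 -7.2]
-84.82681959234021 [-0.2   0.01  2.08 -0.    1.06  1.28]
630 [-0.23678197 -0.2150885  -0.20287722] 0.10261061981795716 [ 0.03683744 -0.23368602]
```

View pics/s7_crop.png

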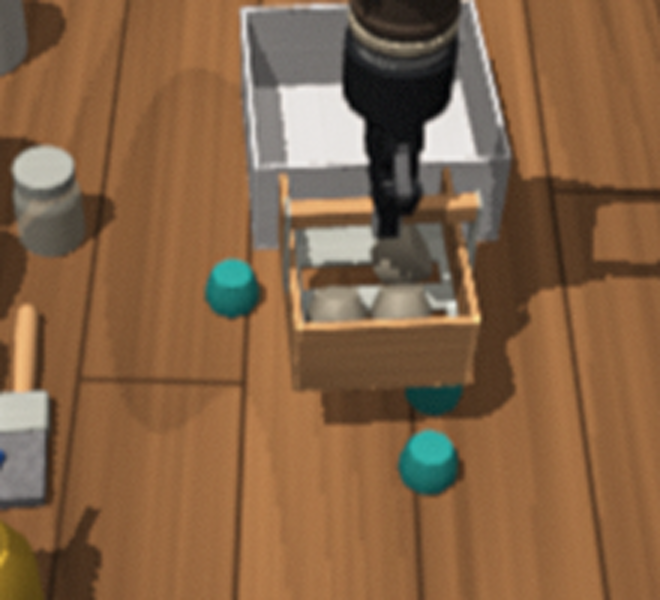

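View pics/c7_crop.png

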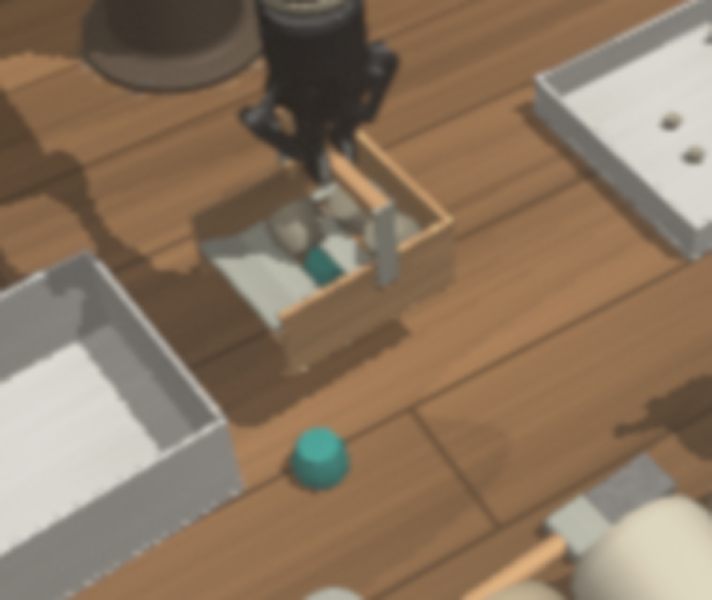

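Emit:
apply_moves(
  steps=[0.005,0,0,0,0.012,0,0,0,0.015,0,0,0,0.015,0,0,0,0.008,0,0,0.006],
  grip_force=35,
)

```text
t: 12.42
tool_pos: [0.4491, -0.0987, 0.1894]
eef_rot: [0.521, -0.477, 0.478, -0.521]
wrist_force: [1.0, 1.0, -7.0]
opening: 0.0126
```

Emit:
apply_moves(
  steps=[0.006,0,0,0,0.006,0,0,0,0.01,-0.005,0,0,0.01,-0.007,0,0,0.006,-0.004,0,0],
)

```text
t: 12.83
tool_pos: [0.4499, -0.1291, 0.204]
eef_rot: [-0.517, 0.485, -0.473, 0.523]
wrist_force: [0.3, 15.0, -9.3]
opening: 0.0126
```

```bash
python3 look.py 8 80 240 270 440;python3 - <<'E'
from h import *
print(np.degrees(psi()), monitor.sense()['wrist_torque'].round(2),monitor.sense()['opening'])
snap('scene','c8')
im=load('c8')['img'][110:270,200:390][:,:,::-1]
cv2.imwrite('pics/c8_crop.png',cv2.resize(im,(712,600),interpolation=cv2.INTER_CUBIC))
E
```

```text
12.8833 [ 0.45021729 -0.12947844  0.20458807] -1.489222264816348 [-0.8 14.8 -6.1]
-85.32615053089057 [4.14 0.16 0.06] 0.012210248390018556
```

View pics/c8_crop.png

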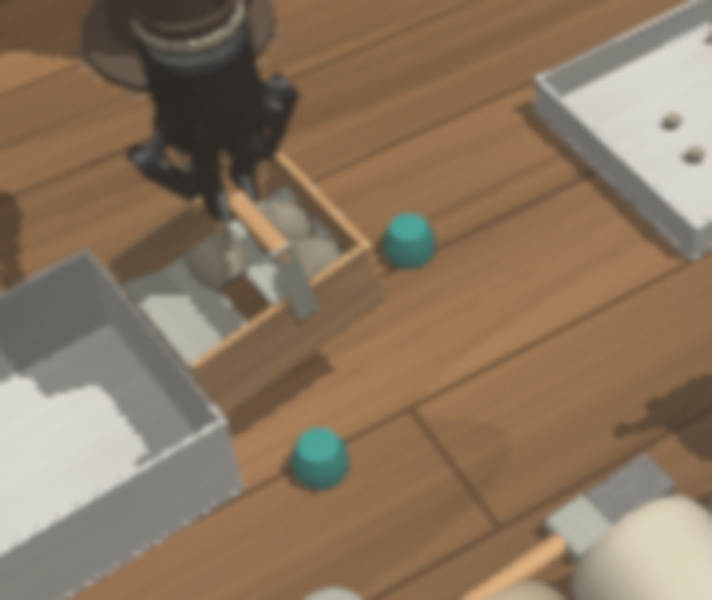

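View pics/s8_crop.png

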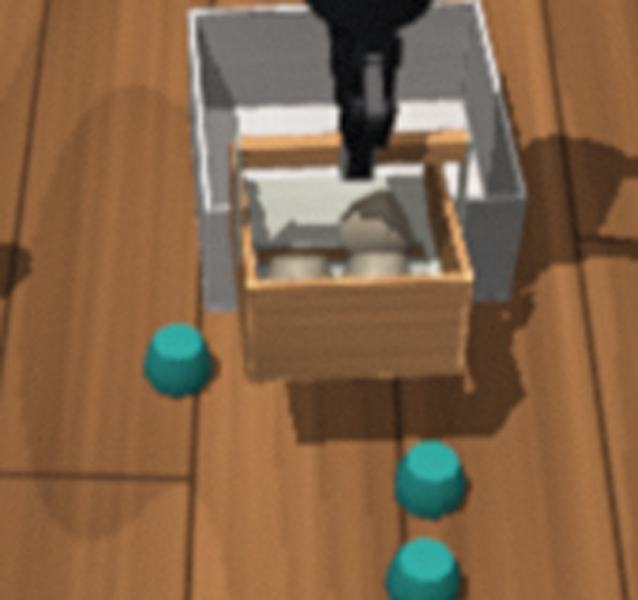

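Emit:
apply_moves(
  steps=[0,0,0,0,0,0,0,0,0.004,-0.003,0,0,0.004,-0.003,0,0,0.004,-0.003,0,0],
  grip_force=20,
)

```text
t: 13.35
tool_pos: [0.4495, -0.1369, 0.2112]
eef_rot: [-0.515, 0.488, -0.471, 0.524]
wrist_force: [-0.5, 20.9, -8.7]
opening: 0.0128
```

```bash
python3 - <<'E'
from h import *
s=monitor.sense();print(np.degrees(psi()), s['wrist_torque'].round(2),s['opening'],R.from_quat(s['eef_rot']).as_matrix()[:,1].round(3))
snap('scene','c9')
im=load('c9')['img'][110:270,200:390][:,:,::-1]
cv2.imwrite('pics/c9_crop.png',cv2.resize(im,(712,600),interpolation=cv2.INTER_CUBIC))
W=cloud(load('c9'));W=W.reshape(-1,3)
# side board normal / bar plane: top points of near board
E
```

```text
-85.35223420713542 [ 5.76  0.02 -0.01] 0.0127653388791981 [-0.009  0.026 -1.   ]
```

View pics/c9_crop.png

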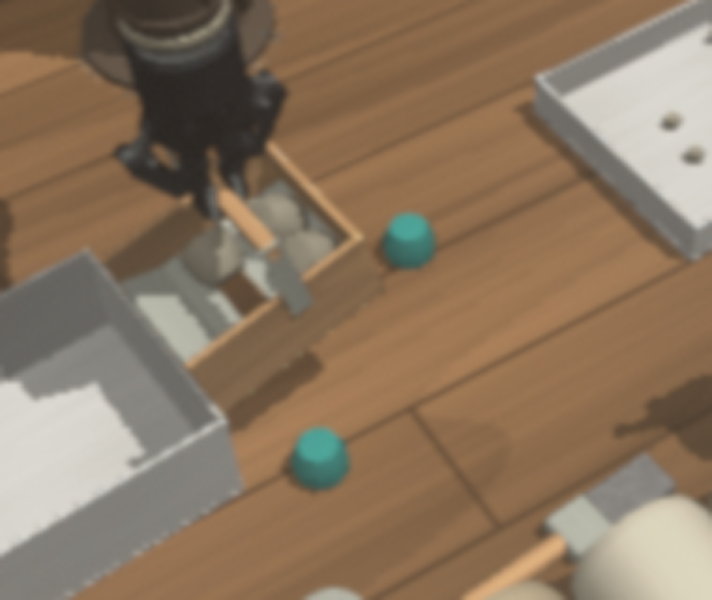

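```bash
python3 - <<'E'
from h import *
W=cloud(load('c9')).reshape(-1,3)
# outer face of near board: plane x ~ .45+.07
m=(W[:,0]>.505)&(W[:,0]<.545)&(W[:,1]>-.22)&(W[:,1]<-.02)&(W[:,2]>.06)&(W[:,2]<.3)
P=W[m]
for y in np.arange(-.21,-.03,.02):
    q=P[abs(P[:,1]-y)<.006]
    if len(q): print(round(y,2),len(q),'z',q[:,2].min().round(3),q[:,2].max().round(3))
# bar top plane
m=(W[:,0]>.38)&(W[:,0]<.53)&(W[:,1]>-.17)&(W[:,1]<-.10)&(W[:,2]>.22)&(W[:,2]<.26)
print(W[m].mean(0),np.linalg.svd(W[m]-W[m].mean(0))[2])
E
```

```text
-0.21 53 z 0.063 0.161
-0.19 76 z 0.088 0.163
-0.17 75 z 0.089 0.168
-0.15 70 z 0.095 0.172
-0.13 141 z 0.099 0.237
-0.11 69 z 0.102 0.197
-0.09 70 z 0.108 0.186
-0.07 71 z 0.112 0.192
-0.05 42 z 0.115 0.186
[ 0.47431559 -0.13559469  0.23727624] [[ 0.98823143  0.09245907 -0.12186043]
 [ 0.04185357 -0.92968616 -0.3659671 ]
 [-0.14712893  0.3565599  -0.92261483]]
```

Emit:
apply_moves(
  steps=[0.004,-0.002,0,0,0.005,-0.003,0,0,0.005,-0.003,0,0,0.005,-0.002,0,0,0.005,-0.002,0,0],
)

```text
t: 13.82
tool_pos: [0.4512, -0.1587, 0.2232]
eef_rot: [-0.514, 0.49, -0.469, 0.525]
wrist_force: [-1.1, 23.2, -6.2]
opening: 0.0128
```

```bash
cat > tilt.py <<'E'
from h import *
import sys
k=sys.argv[1]
snap('scene','c'+k)
s=monitor.sense();print('t',round(s['t'],2),s['tool_pos'].round(4),'psi',np.degrees(psi()).round(1),'T',s['wrist_torque'].round(2),'F',s['wrist_force'].round(1),'open',round(s['opening'],4),'down',R.from_quat(s['eef_rot']).as_matrix()[:,1].round(3))
im=load('c'+k)['img'][110:270,200:390][:,:,::-1]
cv2.imwrite('pics/c%s_crop.png'%k,cv2.resize(im,(712,600),interpolation=cv2.INTER_CUBIC))
W=cloud(load('c'+k)).reshape(-1,3);x=s['tool_pos'][0]+.07
y0=s['tool_pos'][1]
m=(abs(W[:,0]-x)<.022)&(abs(W[:,1]-y0)<.1)&(W[:,2]>.06)&(W[:,2]<.3)
P=W[m]
for y in y0+np.arange(-.10,.1,.02):
    q=P[abs(P[:,1]-y)<.006]
    if len(q)>5: print(round(y,3),len(q),'z',q[:,2].min().round(3),q[:,2].max().round(3))
E
python3 tilt.py 10
```

```text
t 13.87 [ 0.4514 -0.1592  0.2235] psi -85.4 T [6.66 0.37 0.02] F [-1.3 22.9 -1.5] open 0.0127 down [-0.01   0.031 -0.999]
-0.219 17 z 0.06 0.158
-0.199 99 z 0.06 0.166
-0.179 80 z 0.091 0.173
-0.159 118 z 0.1 0.248
-0.139 119 z 0.108 0.241
-0.119 75 z 0.116 0.198
-0.099 82 z 0.12 0.206
-0.079 78 z 0.131 0.215
```

View pics/c10_crop.png

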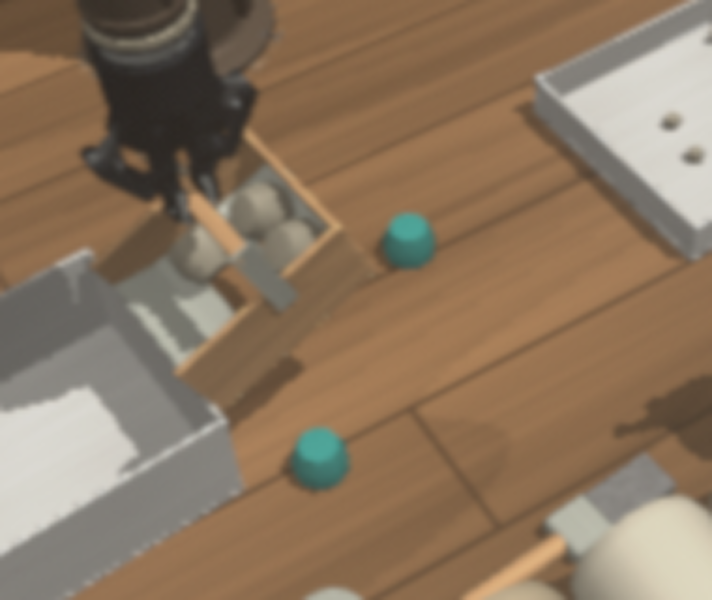

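Emit:
apply_moves(
  steps=[0.006,-0.002,0,0,0.006,-0.002,0,0,0.006,-0.002,0,0,0.006,-0.001,0,0,0.006,-0.001,0,0],
)

```text
t: 14.28
tool_pos: [0.4548, -0.1898, 0.2325]
eef_rot: [-0.515, 0.488, -0.47, 0.526]
wrist_force: [1.3, 9.2, -3.7]
opening: 0.0139
```

```bash
python3 tilt.py 11
```

```text
t 14.33 [ 0.4563 -0.1953  0.2337] psi -85.1 T [ 1.84  0.05 -0.26] F [-0.   4.9  1.9] open 0.0149 down [-0.004  0.015 -1.   ]
-0.255 8 z 0.073 0.101
-0.235 34 z 0.06 0.151
-0.215 83 z 0.063 0.167
-0.195 117 z 0.062 0.253
-0.175 130 z 0.095 0.256
-0.155 103 z 0.112 0.226
-0.135 91 z 0.123 0.22
-0.115 95 z 0.137 0.233
```

View pics/c11_crop.png

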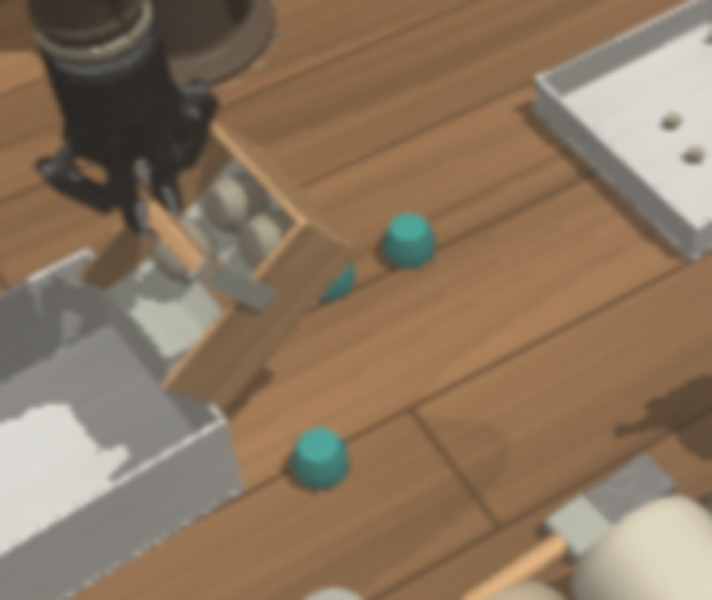

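Emit:
apply_moves(
  steps=[0.006,-0.001,0,0,0.006,-0.001,0,0,0.006,-0.001,0,0,0.006,0,0,0,0.005,0,0,0],
)

```text
t: 14.75
tool_pos: [0.4606, -0.2275, 0.2381]
eef_rot: [-0.519, 0.479, -0.477, 0.523]
wrist_force: [0.3, 3.2, -3.3]
opening: 0.0162
```

```bash
python3 tilt.py 12
```

```text
t 14.8 [ 0.4606 -0.2289  0.2382] psi -85.1 T [0.89 1.46 1.16] F [-5.9  2.7  3.3] open 0.0163 down [ 0.001  0.004 -1.   ]
-0.309 10 z 0.062 0.101
-0.289 28 z 0.063 0.1
-0.269 38 z 0.06 0.1
-0.249 42 z 0.062 0.151
-0.229 113 z 0.06 0.261
-0.209 176 z 0.06 0.259
-0.189 120 z 0.098 0.238
-0.169 110 z 0.117 0.235
-0.149 111 z 0.14 0.256
```

View pics/c12_crop.png

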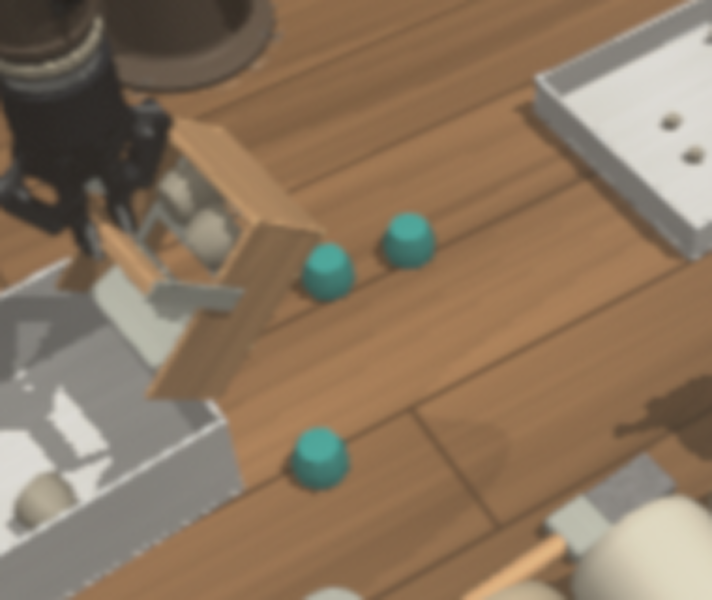

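Emit:
apply_moves(
  steps=[0.004,0,0,0,0.004,0,0,0,0.004,0,0,0,0.003,0,0,0,0,0,0,0],
)

```text
t: 15.22
tool_pos: [0.4613, -0.245, 0.2378]
eef_rot: [-0.521, 0.478, -0.477, 0.521]
wrist_force: [-1.3, 5.1, 1.9]
opening: 0.0163
```

```bash
python3 tilt.py 13; python3 look.py 13 60 260 250 440
```

```text
t 15.27 [ 0.4612 -0.2449  0.2378] psi -85.0 T [1.62 0.23 0.5 ] F [-1.5  5.3  0.9] open 0.016 down [-0.001  0.001 -1.   ]
-0.325 8 z 0.062 0.1
-0.305 18 z 0.063 0.101
-0.285 35 z 0.06 0.101
-0.265 38 z 0.061 0.101
-0.245 152 z 0.06 0.264
-0.225 147 z 0.062 0.256
-0.205 170 z 0.062 0.238
-0.185 132 z 0.106 0.244
-0.165 151 z 0.143 0.273
15.3167 [ 0.46120161 -0.2447981   0.23784414] -1.484135677150234 [-0.9  5.2  1.6]
```

View pics/c13_crop.png

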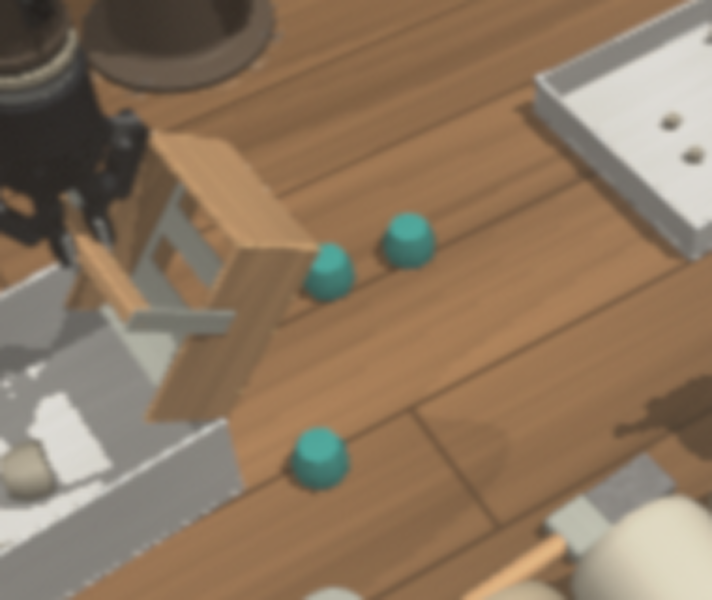

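View pics/s13_crop.png

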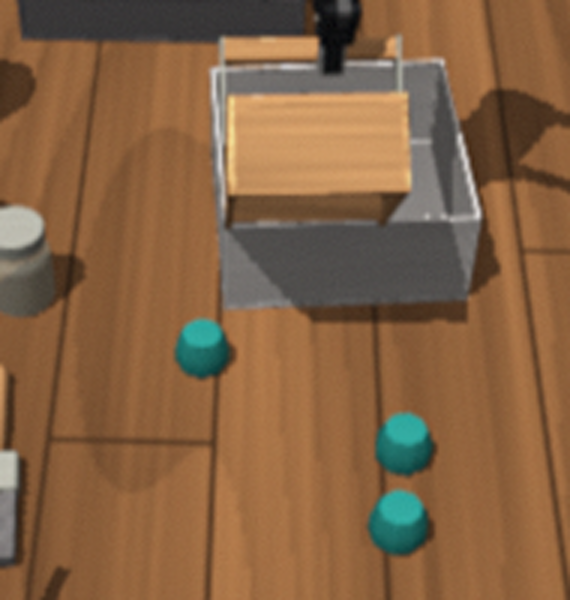

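Emit:
apply_moves(
  steps=[-0.004,0,0,0,-0.006,0,0,0,-0.007,0,0,0,-0.007,0,0,0,-0.007,0.001,0,0],
)

```text
t: 15.73
tool_pos: [0.4585, -0.2143, 0.2362]
eef_rot: [0.521, -0.478, 0.478, -0.521]
wrist_force: [-0.3, -0.3, -3.4]
opening: 0.0162
```

Emit:
apply_moves(
  steps=[-0.006,0.001,0,0,-0.006,0.001,0,0,-0.006,0.001,0,0,-0.006,0.001,0,0,-0.006,0.001,0,0],
)

```text
t: 16.15
tool_pos: [0.456, -0.1839, 0.231]
eef_rot: [0.521, -0.478, 0.478, -0.521]
wrist_force: [0.4, -0.2, -3.0]
opening: 0.0165
```

```bash
python3 tilt.py 14; python3 look.py 14 60 260 250 440
```

```text
t 16.2 [ 0.4556 -0.1827  0.2307] psi -85.1 T [-0.03  0.06  0.02] F [-1.4  0.2 -3.3] open 0.0165 down [-0.001  0.002 -1.   ]
-0.243 20 z 0.062 0.101
-0.223 32 z 0.061 0.103
-0.203 91 z 0.061 0.153
-0.183 130 z 0.106 0.254
-0.163 123 z 0.089 0.246
-0.143 100 z 0.1 0.224
-0.123 92 z 0.12 0.227
-0.103 101 z 0.136 0.248
16.25 [ 0.4557126  -0.18344128  0.23084513] -1.4840452255652146 [-0.3 -0.2 -3.1]
```

View pics/c14_crop.png

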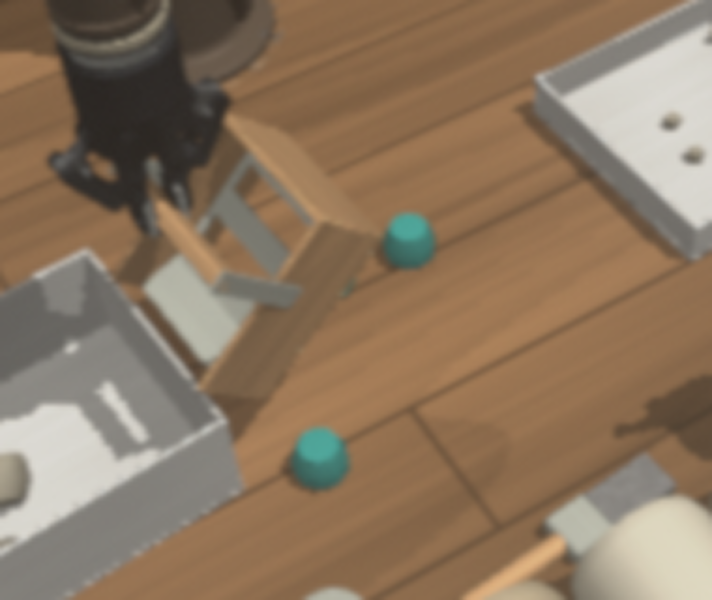

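View pics/s14_crop.png

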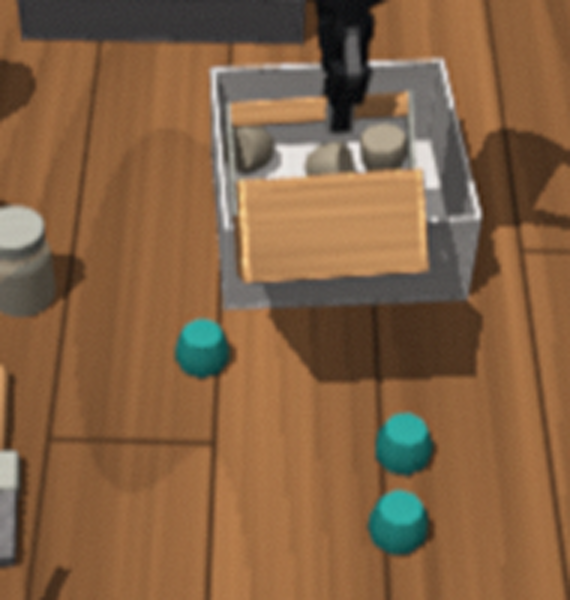

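All three large stones are in the bin, at side crop px (255,147), (330,160) and (383,145). The sieve is empty and still tilted about 47° in the jaws. I'll carry it to open bench, set its front corner down and swing it level over that corner.

```bash
python3 - <<'E'
from h import *
plan([.57,-.07,.22],-90,15)
E
```

```text
from [ 0.4557 -0.1834  0.2308] -85.03 t 16.25 end [ 0.5696 -0.0699  0.2198] -90.0 max step 0.0163
  -0.001, 0, 0.002, 0.001, -0.004, 0.001, 0.004, 0.003, -0.006, 0, 0.007, 0.005, -0.007, 0.001, 0.009, 0.006, -0.009, 0.001, 0.01, 0.007
  -0.01, 0.001, 0.011, 0.009, -0.01, 0.001, 0.012, 0.008, -0.011, 0.001, 0.012, 0.009, -0.011, 0.001, 0.011, 0.008, -0.01, 0.001, 0.011, 0.008
  -0.009, 0.001, 0.01, 0.008, -0.008, 0.001, 0.008, 0.006, -0.006, 0, 0.007, 0.005, -0.004, 0.001, 0.004, 0.003, -0.002, -0, 0.001, 0.001
```

Emit:
apply_moves(
  steps=[-0.003,0,0,0.001,-0.006,0,0.003,0.003,-0.008,0,0.006,0.005,-0.009,0,0.009,0.006,-0.009,0,0.011,0.007],
)

```text
t: 16.67
tool_pos: [0.4824, -0.147, 0.2314]
eef_rot: [0.515, -0.484, 0.484, -0.515]
wrist_force: [0.2, 0.2, -3.3]
opening: 0.0164
```

Emit:
apply_moves(
  steps=[-0.01,0.001,0.012,0.009,-0.01,0.001,0.012,0.008,-0.01,0.001,0.012,0.009,-0.01,0.001,0.012,0.008,-0.01,0.001,0.012,0.008],
)

```text
t: 17.08
tool_pos: [0.5406, -0.0939, 0.2262]
eef_rot: [-0.505, 0.495, -0.495, 0.505]
wrist_force: [0.3, 0.5, -3.9]
opening: 0.016
```

Emit:
apply_moves(
  steps=[-0.009,0.001,0.011,0.008,-0.007,0.001,0.009,0.006,-0.006,0,0.007,0.005,-0.004,0,0.004,0.003,-0.002,0,0.001,0.001],
)

```text
t: 17.5
tool_pos: [0.5722, -0.0657, 0.2242]
eef_rot: [0.5, -0.5, 0.5, -0.5]
wrist_force: [0.1, 0.2, -2.7]
opening: 0.0159
```

```bash
python3 tilt.py 15; python3 look.py 15 100 300 220 420; python3 - <<'E'
from h import *
W=cloud(load('side15')).reshape(-1,3);s=monitor.sense()['tool_pos']
m=(abs(W[:,0]-s[0])<.08)&(abs(W[:,1]-s[1])<.2)&(W[:,2]>.045)
P=W[m];print('lowest',P[P[:,2].argsort()[:400:40]].round(3))
# back panel slope (back board outer face)
m=(abs(W[:,0]-s[0])<.06)&(W[:,1]-s[1]>.03)&(W[:,1]-s[1]<.2)&(W[:,2]>.05)
P=W[m];c=P.mean(0);print(c,np.linalg.svd(P-c,full_matrices=False)[2].round(3))
E
```

```text
t 17.55 [ 0.5718 -0.0657  0.2242] psi -90.1 T [-0.17  0.04  0.02] F [-0.1  0.7 -3. ] open 0.0163 down [-0.  0. -1.]
-0.086 29 z 0.121 0.153
-0.066 146 z 0.095 0.247
-0.046 119 z 0.08 0.234
-0.026 86 z 0.098 0.211
-0.006 86 z 0.12 0.229
0.014 110 z 0.133 0.244
17.6 [ 0.57138183 -0.0660828   0.22421256] -1.5716091942884978 [ 0.4  0.1 -3.8]
lowest [[ 0.524 -0.199  0.045]
 [ 0.527 -0.199  0.053]
 [ 0.53  -0.202  0.06 ]
 [ 0.504 -0.204  0.067]
 [ 0.504 -0.203  0.075]
 [ 0.494 -0.204  0.081]
 [ 0.499 -0.202  0.086]
 [ 0.51  -0.204  0.095]
 [ 0.547 -0.255  0.099]
 [ 0.649  0.067  0.185]]
[0.57341525 0.00470148 0.38541372] [[-0.001 -0.155  0.988]
 [ 0.996 -0.083 -0.012]
 [-0.084 -0.984 -0.155]]
```

View pics/s15_crop.png

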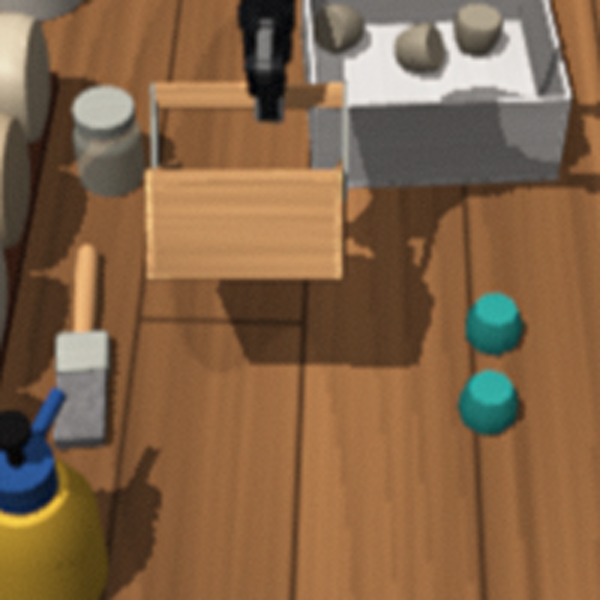

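View pics/c15_crop.png

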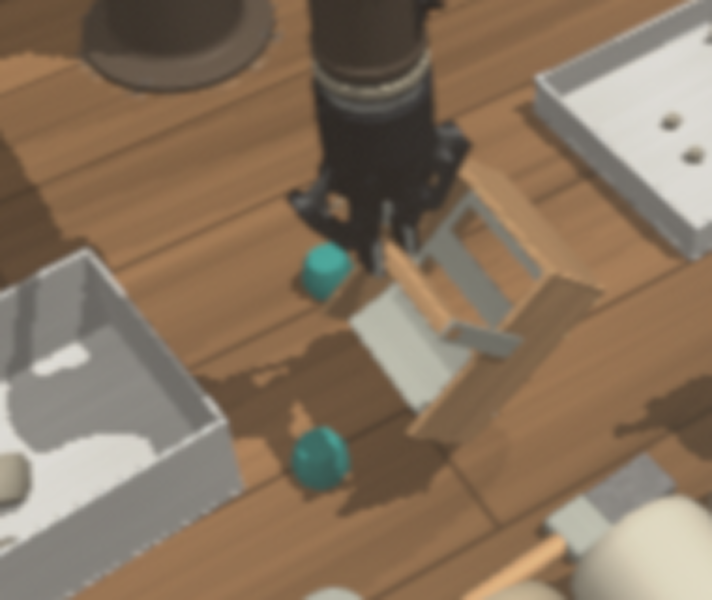

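Emit:
apply_moves(
  steps=[0,0.008,0,0,0,0.014,0,0,0,0.016,0,0,0,0.014,0,0,0,0.008,0,0],
)

```text
t: 18.02
tool_pos: [0.5695, -0.0665, 0.1619]
eef_rot: [-0.5, 0.502, -0.499, 0.499]
wrist_force: [-0.6, 0.1, -3.5]
opening: 0.0164
```

Emit:
apply_moves(
  steps=[0,0.004,0,0,0,0.004,0,0,0,0.003,0,0,0,0.002,0,0,0,0.001,0,0],
)

```text
t: 18.43
tool_pos: [0.5719, -0.0663, 0.1506]
eef_rot: [0.5, -0.5, 0.501, -0.5]
wrist_force: [0.7, -0.2, -3.8]
opening: 0.0161
```

Emit:
apply_moves(
  steps=[0,0.002,0,0,0,0.001,0,0,0,0.001,0,0,0,0.001,0,0,0,0,0,0],
)

```text
t: 18.85
tool_pos: [0.5718, -0.0662, 0.1456]
eef_rot: [0.5, -0.5, 0.5, -0.5]
wrist_force: [-0.2, -0.2, -1.0]
opening: 0.016
```

```bash
python3 tilt.py 16
```

```text
t 18.9 [ 0.5719 -0.0662  0.1457] psi -90.1 T [-0.16  0.03  0.03] F [-0.7  1.1 -2.3] open 0.0159 down [ 0.001 -0.    -1.   ]
-0.086 13 z 0.06 0.072
-0.066 96 z 0.06 0.169
-0.046 63 z 0.062 0.157
-0.026 56 z 0.061 0.135
-0.006 69 z 0.06 0.146
0.014 99 z 0.061 0.165
```

View pics/c16_crop.png

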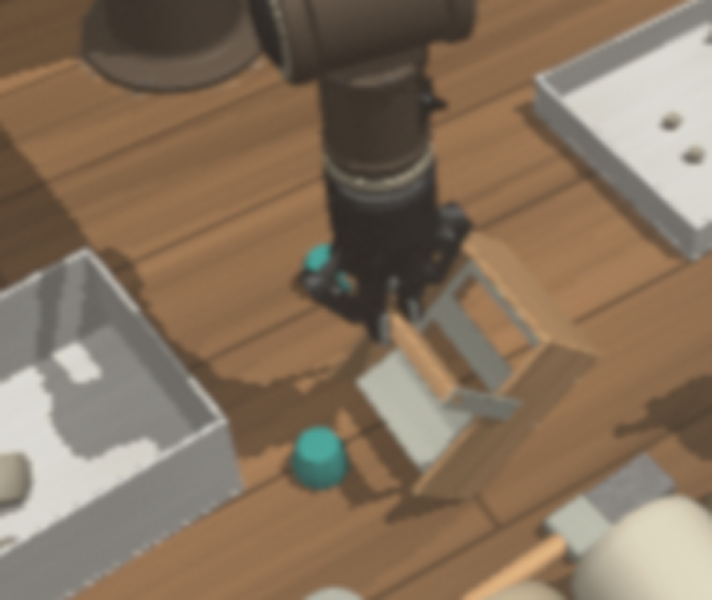

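Emit:
apply_moves(
  steps=[0,0.003,0,0,-0.003,0.001,0,0,-0.005,0,0,0,-0.006,0,0,0,-0.006,0,0,0],
)

```text
t: 19.32
tool_pos: [0.5749, -0.047, 0.1444]
eef_rot: [0.498, -0.498, 0.503, -0.501]
wrist_force: [0.1, 0.0, 1.1]
opening: 0.0161
```

```bash
python3 tilt.py 17
```

```text
t 19.37 [ 0.5742 -0.0453  0.1438] psi -90.1 T [ 0.05 -0.01 -0.  ] F [2.4 1.8 6.4] open 0.0163 down [ 0.006  0.    -1.   ]
-0.085 19 z 0.06 0.075
-0.065 27 z 0.061 0.162
-0.045 106 z 0.061 0.174
-0.025 62 z 0.062 0.148
-0.005 48 z 0.061 0.132
0.015 75 z 0.062 0.146
0.035 94 z 0.064 0.155
```

View pics/c17_crop.png

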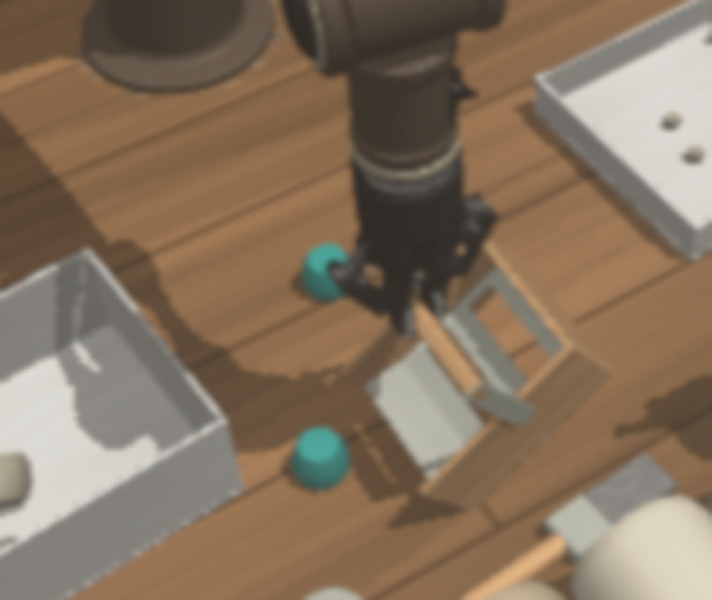

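Emit:
apply_moves(
  steps=[-0.006,0,0,0,-0.006,0,0,0,-0.006,0.001,0,0,-0.006,0.001,0,0,-0.006,0.001,0,0],
)

```text
t: 19.78
tool_pos: [0.5706, -0.0156, 0.1372]
eef_rot: [-0.5, 0.501, -0.5, 0.499]
wrist_force: [-1.1, 0.3, -0.5]
opening: 0.0164
```

```bash
python3 tilt.py 18
```

```text
t 19.83 [ 0.5699 -0.0144  0.1366] psi -90.1 T [ 0.02 -0.11 -0.02] F [0.9 1.6 0.9] open 0.0159 down [-0.004  0.002 -1.   ]
-0.074 16 z 0.062 0.077
-0.054 23 z 0.061 0.084
-0.034 27 z 0.063 0.093
-0.014 107 z 0.06 0.164
0.006 41 z 0.061 0.133
0.026 38 z 0.063 0.113
0.046 45 z 0.063 0.125
0.066 81 z 0.064 0.128
```

View pics/c18_crop.png

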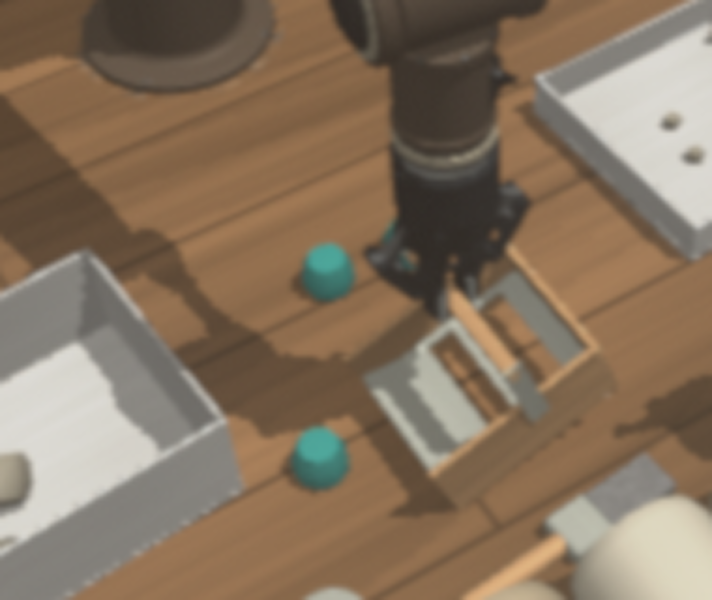

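Emit:
apply_moves(
  steps=[-0.006,0.002,0,0,-0.007,0.003,0,0,-0.007,0.003,0,0,-0.007,0.003,0,0,-0.006,0.003,0,0],
)

```text
t: 20.25
tool_pos: [0.5709, 0.0177, 0.1231]
eef_rot: [-0.5, 0.501, -0.5, 0.499]
wrist_force: [-0.2, 0.9, -3.0]
opening: 0.0136
```

```bash
python3 tilt.py 19
```

```text
t 20.3 [0.5705 0.0188 0.1227] psi -90.0 T [ 0.06  0.24 -0.04] F [ 0.4  0.9 -3.3] open 0.0135 down [-0.002  0.002 -1.   ]
-0.081 7 z 0.064 0.087
-0.061 23 z 0.06 0.084
-0.041 22 z 0.064 0.084
-0.021 23 z 0.06 0.085
-0.001 22 z 0.06 0.085
0.019 115 z 0.061 0.147
0.039 20 z 0.064 0.084
0.059 18 z 0.062 0.084
0.079 59 z 0.061 0.086
```

View pics/c19_crop.png

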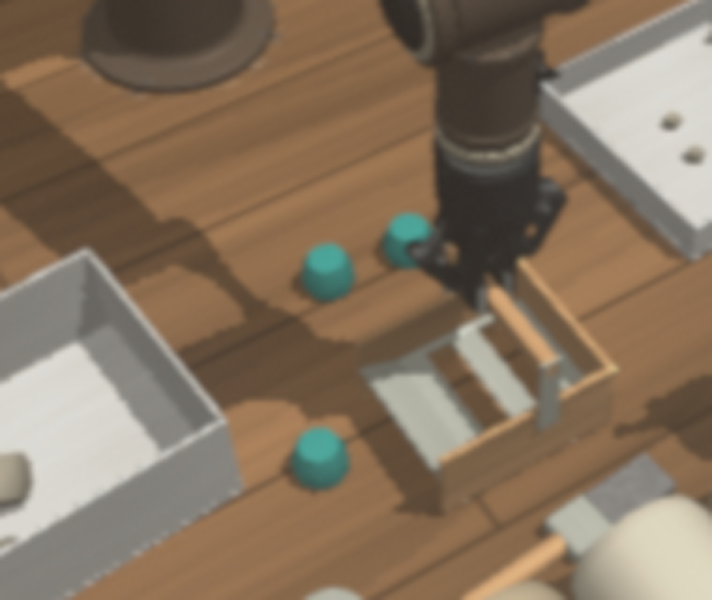

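Emit:
apply_moves(
  steps=[-0.005,0,0,0,-0.005,0,0,0,-0.005,0.003,0,0,0,0.003,0,0,0,0.001,0,0],
)

```text
t: 20.72
tool_pos: [0.5714, 0.032, 0.1168]
eef_rot: [-0.5, 0.5, -0.5, 0.5]
wrist_force: [0.5, 0.5, -3.7]
opening: 0.0135
```

Emit:
apply_moves(
  steps=[0,0.001,0,0,0,0.001,0,0,0,0,0,0,0,0,0,0,0,0,0,0],
)

```text
t: 21.13
tool_pos: [0.5718, 0.0316, 0.1154]
eef_rot: [0.5, -0.5, 0.5, -0.5]
wrist_force: [-0.4, -0.0, -2.5]
opening: 0.0131
```

```bash
python3 tilt.py 20
```

```text
t 21.18 [0.5718 0.0316 0.1154] psi -90.1 T [ 0.03  0.03 -0.01] F [ 0.5 -0.9 -3. ] open 0.0136 down [ 0. -0. -1.]
-0.048 17 z 0.061 0.076
-0.028 18 z 0.061 0.077
-0.008 17 z 0.062 0.075
0.012 18 z 0.06 0.079
0.032 113 z 0.061 0.14
0.052 16 z 0.061 0.077
0.072 15 z 0.061 0.078
0.092 47 z 0.06 0.078
```

Emit:
apply_moves(
  steps=[0,0.001,0,0,0,0.001,0,0,0,0.001,0,0,0,0,0,0,0,0,0,0],
)

```text
t: 21.6
tool_pos: [0.5727, 0.0317, 0.1143]
eef_rot: [0.499, -0.5, 0.501, -0.5]
wrist_force: [-2.8, 0.4, 6.6]
opening: 0.0132
```

```bash
python3 tilt.py 21|head -1
```

```text
t 21.65 [0.5727 0.0317 0.1143] psi -90.1 T [-0.08  0.31  0.01] F [-3.6 -1.   6.4] open 0.0133 down [ 0.002 -0.    -1.   ]
```

Contact is made, so I'll release.

Emit:
apply_moves(
  steps=[0,0,0,0,0,0,0,0,0,0,0,0,0,0,0,0,0,0,0,0],
  fingers=-1,
)

```text
t: 22.07
tool_pos: [0.5716, 0.0318, 0.112]
eef_rot: [-0.5, 0.5, -0.5, 0.5]
wrist_force: [-0.6, 0.1, -0.4]
opening: 0.0735
```

Emit:
apply_moves(
  steps=[0,0,0,0,0,-0.01,0,0,0,-0.02,0,0,0,-0.03,0,0,0,-0.035,0,0],
)

```text
t: 22.48
tool_pos: [0.5699, 0.0318, 0.2068]
eef_rot: [-0.501, 0.501, -0.499, 0.499]
wrist_force: [-0.2, 0.3, -0.4]
opening: 0.0855
```

Emit:
apply_moves(
  steps=[0,-0.035,0,0,0,-0.03,0,0,0,-0.02,0,0,0,-0.01,0,0,0,0,0,0],
)

```text
t: 22.9
tool_pos: [0.5734, 0.0318, 0.3061]
eef_rot: [0.498, -0.499, 0.502, -0.501]
wrist_force: [0.9, -0.7, -0.3]
opening: 0.0854
```

```bash
python3 - <<'E'
from h import *
snap('side','side22');snap('scene','scene22');snap('wrist','w22')
W=cloud(load('side22')).reshape(-1,3)
m=(W[:,0]>.45)&(W[:,0]<.68)&(abs(W[:,1]-.03)<.1)&(W[:,2]>.12)&(W[:,2]<.145)
print(cv2.minAreaRect(W[m][:,:2].astype(np.float32)),np.percentile(W[m][:,2],[50,98]))
m=(abs(W[:,0]-.57)<.06)&(W[:,1]>.08)&(W[:,1]<.115)&(W[:,2]>.01)&(W[:,2]<.09);print('back top',np.percentile(W[m][:,2],99))
print(monitor.sense()['wrist_force'],monitor.sense()['t'])
E
```

```text
((0.5906354784965515, 0.034058425575494766), (0.14013075828552246, 0.019242646172642708), 0.4166076183319092) [0.13269677 0.13731201]
back top 0.07697527460179832
[ 0.09123982  0.22554201 -0.51411563] 23.05
```

View pics/side22.png

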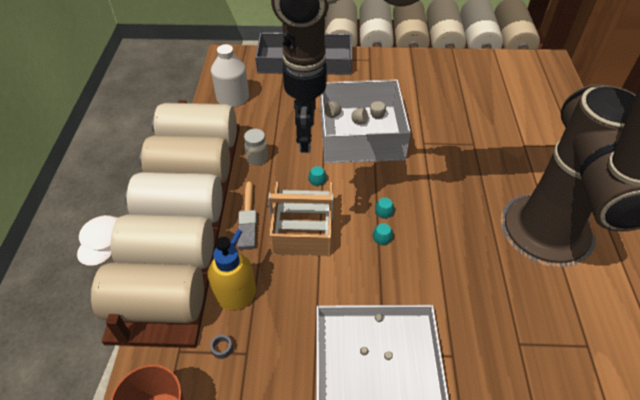

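View pics/scene22.png

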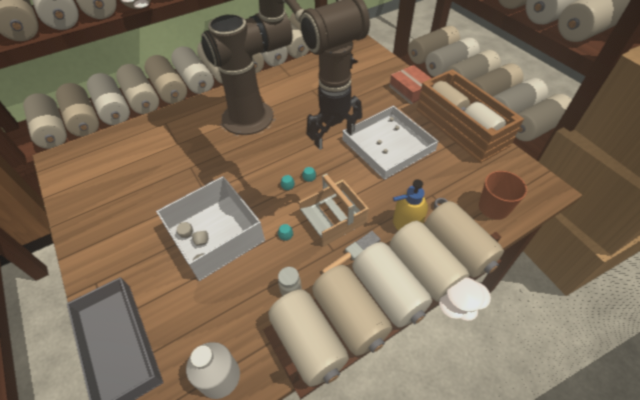

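View pics/w22.png

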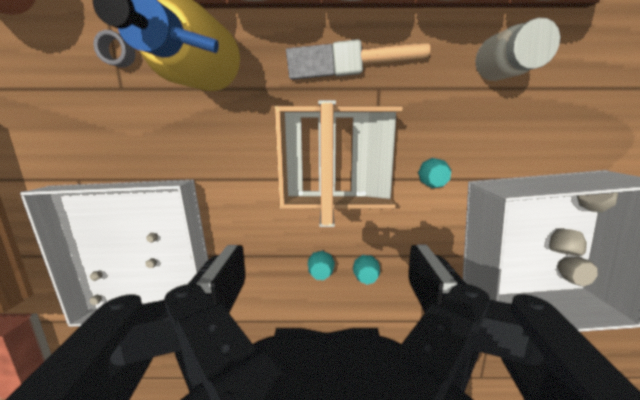

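Everything is in place. The sieve is empty and upright at wrist px (335,160). The wrist picture shows three large stones in the bin, and the five small ones are in the pan with the side and wrist views taken together. The sprayer, jar, collar and brush are unmoved, and the gripper is clear.

```bash
python3 - <<'E'
from h import *
print(order.finish_job())
E
```

```text
the job is handed in; nothing more can be done
None
```

The job is done and handed in at 23 s of the 66 s allowed.

**What I did:**
- I lifted the sieve by its grip bar and shook it over the pan with two bursts of 40 mm strokes. All five small stones dropped in.
- The moves can't tilt the tool. I turned the spout to face the bin, eased the grip to 20 N and pressed the sieve's front against the bin rim. The bar rolled in the jaws and the large stones slid out over the spout.
- The sieve stayed tilted in the jaws, so I set its front corner on the bench, swung it level over that corner and lowered and released it. It stands about 30 mm from where it started, with the spout now facing the bin.

**Last checks:**
- **Small stones:** five distinct positions measured in the pan from two cameras. Those positions were taken straight after the shake. The final pictures show all five only when the side and wrist views are combined.
- **Large stones:** three in the bin.
- **Sieve:** empty and level. The back board's top is at 77 mm against a nominal 75 mm, within the depth noise.
- **Bystanders:** the sprayer, jar, collar, brush and turquoise look-alikes all look unmoved by eye.
- **Forces:** the highest wrist force I read was about 24 N, in the readings at the end of each call.

**Disagreements:**
- The gripper reported a 16 mm opening while the tilted bar should have needed about 22 mm.
- The sieve's corner slipped about 15 mm on the bench while I righted it. It touched nothing else.

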